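# Unload the glass-casting mould

## Robot

A 6-joint arm with a two-finger parallel gripper is mounted at the origin on the work surface. World frame = base frame: x ahead of the robot, y to its left, z up, the work surface at z = 0. Lengths are in m, angles in rad, forces in N, time in s.
With the tool pointing down it reaches from about 0.3 to 0.75 m from the base axis. Payload 8.5 kg.
Tool frame: the origin (TCP) lies midway between the tips of the shut fingers; the grasp point (between the pads) lies env.pinch_z behind it (env.pinch_z is the distance from the TCP to the grasp point, in m); z points along the fingers, y is the line along which they close (so a half turn about z gives the same grasp; the last joint's range is limited). The gripper opens to 88 mm and grips with 3 to 60 N. Pads are 18 mm wide; open, the fingers measure 123 mm over their backs; the gripper's body (75 mm by 187 mm) begins 45 mm behind the grasp point.
Start: joints at [-1.43, 0.381, 1.297, -0, 1.464, -0.215], TCP at [0.192, -0.516, 0.239] pointing down, gripper open.
Joint ranges: [-3.11, 3.11], [-0.89, 2.33], [0.22, 2.48], [-1.42, 4.56], [0.17, 2.85], [-2.88, 2.88]. Speed limits (rad/s): [2.39, 2.39, 3.14, 3.14, 3.14, 3.14].

## Interface

Orientations are given as a unit quaternion [w, x, y, z].
In Python, from cell import monitor, snapshot, camera_params, env gives the robot as it stands.
- The arm moves only by the tool jog_arm, never from a script. Its argument "increments" is a list of rows, each an object of numbers: "dx", "dy", "dz": the shift along the tool's x, y, z in m; "rx", "ry", "rz": the turn, a rotation vector about the tool's x, y, z in degrees. A call has 1 to 20 rows; each row is the pose to reach, as a shift and turn from the pose commanded when the call began, along the tool's axes at that moment; what a row does not reach only later rows make up. A row lasts 1/8 s, in which the tool goes at most 62.5 mm and 10.7 degrees, less where a joint would pass 70% of its speed; a pose out of reach is approached as far as the arm can. A call with a gripper value outside its range is refused whole. "grip" is the closure, from -1 (fully open) to 1 (shut), set as the call begins (left out, the last holds). The fingers move at their own pace and stop on an object; "grip_force" is the grip in N (left out, the last holds). Time passes only in rows, so rows that repeat a pose let the fingers close. It gives the time, the measured TCP pose, the force, the opening and the grip force at its end, in the units of the state.
- monitor.get_state(): the state, without advancing time (a new reading comes with each control period).
- snapshot(name): name is "scene" or "top" or "wrist"; returns the picture (480x640x3 uint8, red, green, blue); there is no depth.
- camera_params(name): a dict with "fx", "fy", "cx", "cy" (pixels), "k1" (the pictures are not rectified: a ray, as slopes to the right and down, at radius r is drawn at 1 + k1 r^2 times it, then the intrinsics apply), "rvec" (rotation vector, rad) and "tvec" (3), from world to camera coordinates, as OpenCV has them; the wrist camera has in their place "tool_from_camera" (4x4, takes a point from camera to tool coordinates, whose origin is the TCP and whose axes are the flange's). Camera axes: x right, y down, z forward; pixel columns grow to the right and rows downward; lengths in m; the calibration is good to about 2 mm. A picture is of the moment at which its call begins: read the wrist's pose just before it. camera_params takes no time and is no camera call.
- env.sign_off(): hands the job in; it is judged then, once.
The state is a dict: "time": time; "joint_positions": joint angles; "joint_vel": joint speeds; "effort": joint torques, N m; "ee_pos": TCP position; "tcp_rot": TCP orientation; "force": force on the tool from outside, world axes, zero at the start; "ft_torque": the same for the moment, N m; "gripper_width": finger opening in m; "grip_force": force on a finger pad.
Only numpy, scipy, OpenCV 4.12 (cv2) and the standard library are available. Lean on these libraries where they do the work, as an engineer would, in place of code of your own. Each camera call takes 0.05 s, during which the arm holds its last target. There are 200 camera calls.

## Task

Unload the casting mould: stand every glass tumbler that lies in it mouth down on a drying peg of its own, fully down with its rim on the rack board, and stack the cast discs flat on the middle of the round plate, largest at the bottom and smallest on top. The tumblers are glass: lower them, do not drop them or let them fall. Leave the rod jar and the can where they are; some castings may be missing from the mould.

Things in the scene. Friction and masses are not known exactly. Their poses are not given: they have to be found in the camera images.
- tumbler0: hollow cast-glass tumbler, straight cylinder 48 mm outside diameter, 105 mm long, wall 4.5 mm (bore 39 mm), closed base 10 mm thick, about 0.2 kg; origin at the centre of the outside of its closed base, +z along its axis from base to open mouth. At the start it lies on the sloping bed of the mould, mouth away from the robot and 20 degrees downhill, or is absent
- tumbler1: hollow cast-glass tumbler, straight cylinder 48 mm outside diameter, 105 mm long, wall 4.5 mm (bore 39 mm), closed base 10 mm thick, about 0.2 kg; origin at the centre of the outside of its closed base, +z along its axis from base to open mouth. At the start it lies on the sloping bed of the mould, mouth away from the robot and 20 degrees downhill, or is absent
- tumbler2: hollow cast-glass tumbler, straight cylinder 48 mm outside diameter, 105 mm long, wall 4.5 mm (bore 39 mm), closed base 10 mm thick, about 0.2 kg; origin at the centre of the outside of its closed base, +z along its axis from base to open mouth. At the start it lies on the sloping bed of the mould, mouth away from the robot and 20 degrees downhill, or is absent
- disc_large: cast-glass disc, the largest, 68 mm diameter, 22 mm thick; both faces alike (either way up will do); origin at its middle, 11 mm from each face, z along its axis. At the start it sits in its round cavity of the mould, 8 mm deep with 2 mm play all round, standing 14 mm proud, or is absent
- disc_medium: cast-glass disc, the middle one, 58 mm diameter, 22 mm thick; both faces alike (either way up will do); origin at its middle, 11 mm from each face, z along its axis. At the start it sits in its round cavity of the mould, 8 mm deep with 2 mm play all round, standing 14 mm proud, or is absent
- disc_small: cast-glass disc, the smallest, 48 mm diameter, 22 mm thick; both faces alike (either way up will do); origin at its middle, 11 mm from each face, z along its axis. At the start it sits in its round cavity of the mould, 8 mm deep with 2 mm play all round, standing 14 mm proud, or is absent
- mould: fixed off-white plaster mould block; origin at its underside, +x points away from the robot, +y to the left along its length (y within 138 mm). Its near part (x -114 to -26 mm) is 24 mm high, with three round cavities 8 mm deep at x = -70 mm, y = +92 (large disc), 0 (medium) and -92 mm (small)
- ramp (a point): top edge of the mould's sloping bed, 70 mm above the table at mould x = -12 mm: from here the bed falls 20 degrees along mould +x. The tumblers lie on it at mould y = +85, 0, -85 mm, mouths down the slope against a 8 mm stop, base centre 89 mm above the table. 18 mm high ribs stand between them only beside their mouth halves (from 58 mm from the base); the base halves are free for fingers
- rack: fixed wooden drying rack: board 90 x 250 mm, 18 mm high, with three upright pegs in a row along its y axis; origin at the centre of its underside, +x away from the robot
- peg0 (a point): centre of the top of the left peg: 18 mm diameter, 75 mm tall above the board (top 93 mm above the table), tapered tip; the pegs stand 85 mm apart
- peg1 (a point): top of the middle peg, same size
- peg2 (a point): top of the right peg, same size
- plate_top (a point): centre of the top face of the fixed flat white round ceramic plate, 140 mm diameter, 14 mm high, no rim
- rod_jar: bystander: clear jar 72 mm diameter, 110 mm tall, with glass rods sticking up to 235 mm; origin under its centre
- can: bystander: aluminium drink can 66 mm diameter, 115 mm tall; origin under its centre
Not all that is in view belongs to the job. What is shaped like the tumbler2 but blue is not meant.

How it is judged:
By the outcome, as a careful person would: the job done as asked, in the order asked, and still so for the second after the job is handed in, with the robot touching nothing.
Of tumbler0, tumbler1, tumbler2 only 2 to 3 are there at a start; the rules pass over those that are not, and their reading is None.
Of disc_large, disc_medium, disc_small only 2 to 3 are there at a start; the rules pass over those that are not, and their reading is None.
At some moment in a run one of disc_large, disc_medium, disc_small may be knocked a few centimetres aside while the robot is not near it.
It also fails if it takes over 210 s, if anything falls off the work surface, if the arm or the gripper's body presses on something with over 40 N, if the wrist force passes 120 N, or if a joint passes its speed limit or range.

## Working session

There is one attempt and no reset: what is moved stays moved. The work goes in short steps, Python scripts to look and compute and a tool call to move; the robot and the scene stay as the last step left them, time stands still between calls to the robot, and variables do not carry over. Pictures are saved under pics/ and viewed, at most 14 in all, crops included, and the job is handed in when it is done.

Besides the shell and the picture viewer there is one more tool, called after "Request:" as a command line: name --argument value ..., lists and objects as JSON in quotes. jog_arm: Moves the arm, as the interface text tells. Its arguments: {"type":"object","properties":{"increments":{"type":"array"},"grip":{"type":"number"},"grip_force":{"type":"number"}},"required":["increments"]}

```bash
ls; mkdir -p pics; python3 - <<'E'
from cell import monitor, snapshot, camera_params, env
import cv2
print(env.pinch_z); print(monitor.get_state())
for n in ("scene","top"):
    print(n,camera_params(n)); cv2.imwrite(f"pics/{n}0.png",snapshot(n)[:,:,::-1])
print(camera_params("wrist"))
E
```

```text
pics
0.0187
{'time': 0.0, 'joint_positions': array([-1.43029858e+00,  3.81160799e-01,  1.29824461e+00, -2.53411241e-05,
        1.46359620e+00, -2.15295209e-01]), 'joint_vel': array([ 6.79876267e-04,  7.02595814e-04, -9.08426926e-05,  1.56456567e-03,
        7.46564106e-04, -1.78205731e-03]), 'effort': array([-5.83958572e-04, -4.37934279e+01, -2.24558473e+01,  7.14005297e-02,
        3.51940049e-02, -1.15080911e-04]), 'ee_pos': array([ 0.19153755, -0.51527129,  0.23816212]), 'tcp_rot': array([-7.04455353e-04,  9.84217623e-01,  1.76960939e-01,  1.37523438e-05]), 'force': array([-0.93542111, -0.10626595,  0.01643938]), 'ft_torque': array([ 0.04251491, -0.02735372,  0.00282354]), 'grip_force': 0.0, 'gripper_width': 0.08790957685446982}
scene {'fx': 546.3125922427841, 'fy': 546.3125922427841, 'cx': 325.48902431854725, 'cy': 237.33220092306328, 'k1': -0.06996720872287364, 'rvec': array([ 1.16036756,  2.11154866, -1.200057  ]), 'tvec': array([ 0.30921675, -0.15034957,  1.62052403])}
top {'fx': 444.96082039205606, 'fy': 444.96082039205606, 'cx': 323.90558674007866, 'cy': 239.96518406094742, 'k1': 0.025844496786376632, 'rvec': array([ 2.13619977, -2.15687237,  0.11288722]), 'tvec': array([0.00380705, 0.51677034, 0.9657125 ])}
{'fx': 391.9491435256342, 'fy': 391.9491435256342, 'cx': 320.7958075168594, 'cy': 236.75530765828717, 'k1': -0.04894579086642487, 'tool_from_camera': array([[ 8.53303502e-04, -9.50479820e-01, -3.10785107e-01,
         8.10318882e-02],
       [ 9.99999614e-01,  8.75601728e-04,  6.77683683e-05,
         3.80812994e-04],
       [ 2.07711510e-04, -3.10785045e-01,  9.50480201e-01,
        -1.46238707e-01],
       [ 0.00000000e+00,  0.00000000e+00,  0.00000000e+00,
         1.00000000e+00]])}
```

View pics/scene0.png

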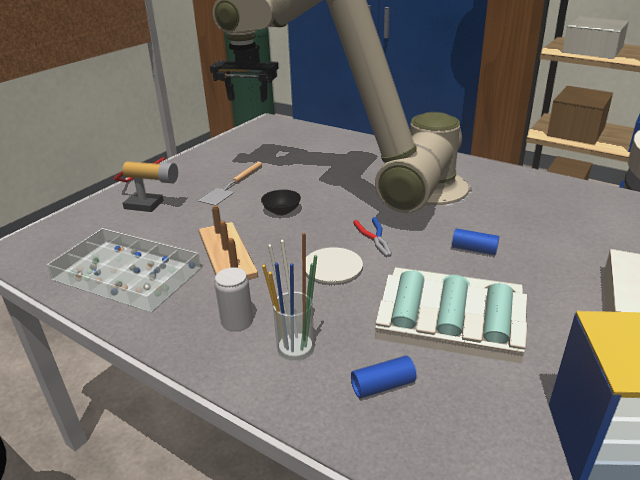

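View pics/top0.png

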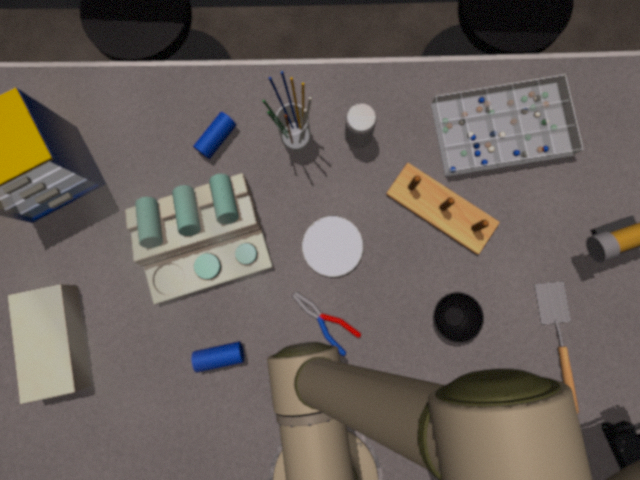

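The scene shows three tumblers in the mould. In the top view they are at px ~(148,221), (186,210) and (224,198). The medium disc is at (207,266) and the small one at (246,254); the large cavity at (168,280) is empty. The plate is at (332,246), the rack at (443,208), and the jar and can are on the far side.

```bash
cat > h.py <<'E'
import numpy as np, cv2
from scipy.spatial.transform import Rotation as R
from cell import monitor, snapshot, camera_params, env
def cam(name, st=None):
    p=camera_params(name)
    if name=="wrist":
        T=np.eye(4); T[:3,:3]=Rq(st["tcp_rot"]).as_matrix(); T[:3,3]=st["ee_pos"]
        C=T@p["tool_from_camera"]
        return p,C[:3,:3],C[:3,3]
    M=R.from_rotvec(p["rvec"]).as_matrix().T
    return p,M,-M@p["tvec"]
def Rq(q): return R.from_quat(np.roll(q,-1))
def pix2plane(c,uv,z):
    p,M,o=c
    K=np.array([[p["fx"],0,p["cx"]],[0,p["fy"],p["cy"]],[0,0,1]])
    n=cv2.undistortPoints(np.array(uv,float).reshape(-1,1,2),K,np.array([p["k1"],0,0,0.]))[:,0]
    d=np.c_[n,np.ones(len(n))]@M.T
    return o+d*((np.asarray(z)-o[2])/d[:,2])[:,None]
def project(c,P):
    p,M,o=c
    q=(np.atleast_2d(P)-o)@M; s=q[:,:2]/q[:,2:]
    s*=1+p["k1"]*(s**2).sum(1,keepdims=True)
    return s*[p["fx"],p["fy"]]+[p["cx"],p["cy"]]
def blobs(mask,amin=150):
    mask=cv2.morphologyEx(mask.astype(np.uint8),cv2.MORPH_OPEN,np.ones((3,3)))
    cs,_=cv2.findContours(mask,cv2.RETR_EXTERNAL,cv2.CHAIN_APPROX_NONE)
    return [c for c in cs if cv2.contourArea(c)>amin]
def hsv(im): return cv2.cvtColor(im,cv2.COLOR_RGB2HSV)
def teal(im):
    h=hsv(im); return (abs(h[:,:,0].astype(int)-80)<14)&(h[:,:,1]>45)&(h[:,:,2]>60)
def move(st,pos,Rt):
    """increments from current tool pose to TCP pos, rotation Rt"""
    R0=Rq(st["tcp_rot"]); d=R0.inv().apply(np.array(pos)-st["ee_pos"]); w=(R0.inv()*Rt).as_rotvec(degrees=True)
    print("d mm",np.round(d*1000,1),"rot deg",np.round(w,2))
E
python3 - <<'E'
from h import *
im=cv2.imread("pics/top0.png")[:,:,::-1].copy(); c=cam("top")
print("cam",c[2])
for b in blobs(teal(im)):
    (u,v),s,a=cv2.minAreaRect(b); A=cv2.contourArea(b)
    for z in (.071,.036): print("teal",(round(u),round(v)),np.round(s,1),A,z,pix2plane(c,[(u,v)],z).round(4))
h=hsv(im)
o=(h[:,:,0]>8)&(h[:,:,0]<22)&(h[:,:,1]>120)&(h[:,:,2]>140)
for b in blobs(o):
    r=cv2.minAreaRect(b); print("orange",np.round(r[0]),np.round(r[1],1),r[2]); print(pix2plane(c,cv2.boxPoints(r),.018).round(4))
d=(h[:,:,0]<16)&(h[:,:,1]>110)&(h[:,:,2]<120)
for b in blobs(d,25):
    r=cv2.minAreaRect(b); 
    if 380<r[0][0]<510: print("dark",np.round(r[0]),np.round(r[1],1),b[:,0].min(0),b[:,0].max(0))
w=(h[:,:,1]<30)&(h[:,:,2]>150)
for b in blobs(w,800):
    r=cv2.minAreaRect(b); print("white",np.round(r[0],1),np.round(r[1],1),pix2plane(c,[r[0]],.014).round(4))
cv2.imwrite("pics/crop_rack.png",cv2.resize(im[140:280,370:520,::-1],None,fx=4,fy=4,interpolation=cv2.INTER_CUBIC))
E
```

```text
cam [ 0.39130617 -0.02136934  1.02278519]
teal (203, 270) [22.1 11.7] 170.0 0.071 [[0.4505 0.2591 0.071 ]]
teal (203, 270) [22.1 11.7] 170.0 0.036 [[0.4527 0.2694 0.036 ]]
teal (184, 210) [45.8 15.7] 478.0 0.071 [[0.5808 0.3042 0.071 ]]
teal (184, 210) [45.8 15.7] 478.0 0.036 [[0.5878 0.3161 0.036 ]]
teal (223, 197) [45.1 19.3] 712.0 0.071 [[0.6102 0.2186 0.071 ]]
teal (223, 197) [45.1 19.3] 712.0 0.036 [[0.6182 0.2274 0.036 ]]
orange [567. 370.] [44.7  7.1] 78.69007110595703
[[ 0.2762 -0.5081  0.018 ]
 [ 0.2791 -0.5229  0.018 ]
 [ 0.1879 -0.5336  0.018 ]
 [ 0.185  -0.519   0.018 ]]
orange [629. 237.] [15.2 26.2] 71.56504821777344
[[ 0.5256 -0.6464  0.018 ]
 [ 0.5436 -0.7015  0.018 ]
 [ 0.5112 -0.7087  0.018 ]
 [ 0.4933 -0.6539  0.018 ]]
orange [443. 208.] [109.6  37.1] 32.55000686645508
[[ 0.6232 -0.1459  0.018 ]
 [ 0.6965 -0.1938  0.018 ]
 [ 0.5557 -0.397   0.018 ]
 [ 0.4851 -0.3488  0.018 ]]
dark [444. 208.] [8. 5.] [441 204] [446 212]
dark [414. 185.] [ 7.4 13.5] [410 178] [419 191]
white [211.3 266.9] [ 34.5 115.6] [[0.4602 0.2562 0.014 ]]
white [332.  245.5] [59. 60.] [[ 0.5062 -0.0192  0.014 ]]
white [295.   61.1] [  4.8 480.1] [[0.9528 0.065  0.014 ]]
```

View pics/crop_rack.png

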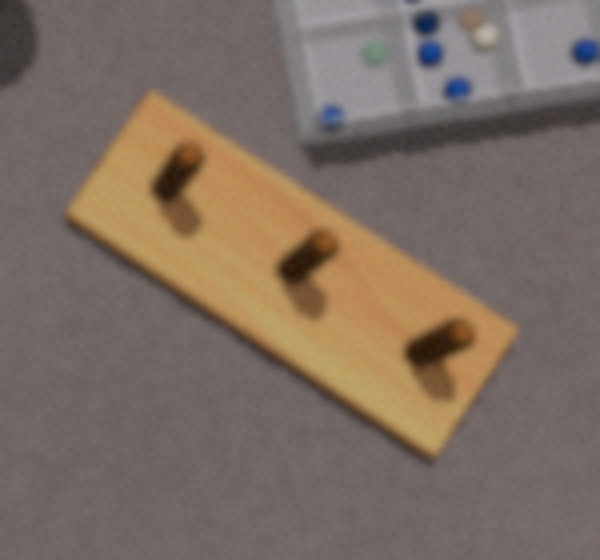

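The rack crop shows the peg tops at full-frame px ~(417.5,179), (451,200) and (485,223). Next I plan a wrist view of the mould.

```bash
python3 - <<'E'
from h import *
c=cam("top")
print(pix2plane(c,[(417.5,178.8),(450.8,200.2),(485,223)],.093).round(4))
st=monitor.get_state()
y=np.radians(18.9)
move(st,[.46,.22,.38],R.from_euler('z',y)*R.from_euler('x',np.pi))
E
```

```text
[[ 0.6383 -0.2029  0.093 ]
 [ 0.5909 -0.2712  0.093 ]
 [ 0.5412 -0.34    0.093 ]]
d mm [ 507.8 -595.9 -140.9] rot deg [-0.07 -0.02  1.49]
```

Request:
jog_arm --increments '[{"dx": 0.02, "dy": -0.02, "dz": -0.05}, {"dx": 0.508, "dy": -0.596, "dz": -0.141, "rz": 1.5}, {"dx": 0.508, "dy": -0.596, "dz": -0.141, "rz": 1.5}, {"dx": 0.508, "dy": -0.596, "dz": -0.141, "rz": 1.5}, {"dx": 0.508, "dy": -0.596, "dz": -0.141, "rz": 1.5}, {"dx": 0.508, "dy": -0.596, "dz": -0.141, "rz": 1.5}, {"dx": 0.508, "dy": -0.596, "dz": -0.141, "rz": 1.5}, {"dx": 0.508, "dy": -0.596, "dz": -0.141, "rz": 1.5}, {"dx": 0.508, "dy": -0.596, "dz": -0.141, "rz": 1.5}, {"dx": 0.508, "dy": -0.596, "dz": -0.141, "rz": 1.5}, {"dx": 0.508, "dy": -0.596, "dz": -0.141, "rz": 1.5}, {"dx": 0.508, "dy": -0.596, "dz": -0.141, "rz": 1.5}, {"dx": 0.508, "dy": -0.596, "dz": -0.141, "rz": 1.5}, {"dx": 0.508, "dy": -0.596, "dz": -0.141, "rz": 1.5}, {"dx": 0.508, "dy": -0.596, "dz": -0.141, "rz": 1.5}, {"dx": 0.508, "dy": -0.596, "dz": -0.141, "rz": 1.5}, {"dx": 0.508, "dy": -0.596, "dz": -0.141, "rz": 1.5}, {"dx": 0.508, "dy": -0.596, "dz": -0.141, "rz": 1.5}, {"dx": 0.508, "dy": -0.596, "dz": -0.141, "rz": 1.5}, {"dx": 0.508, "dy": -0.596, "dz": -0.141, "rz": 1.5}]'

```text
invalid input at $.increments[0]: expected keys dx, dy, dz, rx, ry, rz
```

```bash
python3 - <<'E'
from h import *
st=monitor.get_state(); im=snapshot("wrist"); cv2.imwrite("pics/w1.png",im[:,:,::-1])
print(st["ee_pos"],st["tcp_rot"],st["time"],st["joint_positions"])
c=cam("wrist",st)
for b in blobs(teal(im)):
    (u,v),s,a=cv2.minAreaRect(b); print((round(u),round(v)),np.round(s),round(a),cv2.contourArea(b),pix2plane(c,[(u,v)]*2,[.071,.036]).round(4))
E
```

```text
[ 0.19154049 -0.5153046   0.23820653] [-6.52248645e-04  9.84217301e-01  1.76962930e-01  2.98578647e-05] 0.1 [-1.43031864e+00  3.81138033e-01  1.29814918e+00  1.09309264e-05
  1.46361126e+00 -2.15323201e-01]
```

View pics/w1.png

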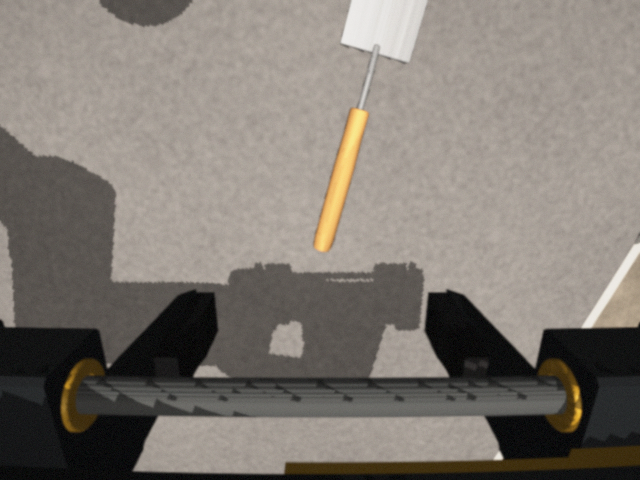

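The call was refused (all six keys are needed), so the wrist picture just shows the start pose. Sending it again with full rows.

Request:
jog_arm --increments '[{"dx": 0.55, "dy": -0.61, "dz": -0.14, "rx": 0, "ry": 0, "rz": 1.5}, {"dx": 0.55, "dy": -0.61, "dz": -0.14, "rx": 0, "ry": 0, "rz": 1.5}, {"dx": 0.55, "dy": -0.61, "dz": -0.14, "rx": 0, "ry": 0, "rz": 1.5}, {"dx": 0.55, "dy": -0.61, "dz": -0.14, "rx": 0, "ry": 0, "rz": 1.5}, {"dx": 0.55, "dy": -0.61, "dz": -0.14, "rx": 0, "ry": 0, "rz": 1.5}, {"dx": 0.55, "dy": -0.61, "dz": -0.14, "rx": 0, "ry": 0, "rz": 1.5}, {"dx": 0.55, "dy": -0.61, "dz": -0.14, "rx": 0, "ry": 0, "rz": 1.5}, {"dx": 0.55, "dy": -0.61, "dz": -0.14, "rx": 0, "ry": 0, "rz": 1.5}, {"dx": 0.55, "dy": -0.61, "dz": -0.14, "rx": 0, "ry": 0, "rz": 1.5}, {"dx": 0.55, "dy": -0.61, "dz": -0.14, "rx": 0, "ry": 0, "rz": 1.5}, {"dx": 0.55, "dy": -0.61, "dz": -0.14, "rx": 0, "ry": 0, "rz": 1.5}, {"dx": 0.55, "dy": -0.61, "dz": -0.14, "rx": 0, "ry": 0, "rz": 1.5}, {"dx": 0.55, "dy": -0.61, "dz": -0.14, "rx": 0, "ry": 0, "rz": 1.5}, {"dx": 0.55, "dy": -0.61, "dz": -0.14, "rx": 0, "ry": 0, "rz": 1.5}, {"dx": 0.55, "dy": -0.61, "dz": -0.14, "rx": 0, "ry": 0, "rz": 1.5}, {"dx": 0.55, "dy": -0.61, "dz": -0.14, "rx": 0, "ry": 0, "rz": 1.5}, {"dx": 0.55, "dy": -0.61, "dz": -0.14, "rx": 0, "ry": 0, "rz": 1.5}, {"dx": 0.55, "dy": -0.61, "dz": -0.14, "rx": 0, "ry": 0, "rz": 1.5}]'

```text
time: 2.4
ee_pos: [0.4945, 0.2471, 0.379]
tcp_rot: [0.0, 0.987, 0.164, 0.0]
force: [-0.3, 0.5, -0.9]
gripper_width: 0.0879
grip_force: 0.0
```

```bash
python3 - <<'E'
from h import *
st=monitor.get_state(); im=snapshot("wrist"); cv2.imwrite("pics/w2.png",im[:,:,::-1])
print(st["ee_pos"],st["tcp_rot"],st["time"],st["joint_positions"])
c=cam("wrist",st)
for b in blobs(teal(im)):
    (u,v),s,a=cv2.minAreaRect(b); print((round(u),round(v)),np.round(s),round(a),cv2.contourArea(b),pix2plane(c,[(u,v)]*2,[.071,.036]).round(4))
E
```

```text
[0.49453943 0.24708825 0.37898016] [1.12140103e-05 9.86540159e-01 1.63519098e-01 1.41803647e-04] 2.4 [ 2.49199375e-01  3.31160797e-01  9.78564410e-01 -4.80327098e-05
  1.83158676e+00  1.49146987e+00]
(373, 199) [36. 36.] 90 1017.5 [[0.4954 0.1817 0.071 ]
 [0.4895 0.1747 0.036 ]]
(302, 197) [44. 43.] 45 1493.5 [[0.4708 0.2617 0.071 ]
 [0.4631 0.2609 0.036 ]]
(379, 93) [ 42. 106.] 1 4217.0 [[0.6086 0.2178 0.071 ]
 [0.6114 0.2135 0.036 ]]
(302, 91) [ 42. 107.] 2 4203.5 [[0.5835 0.2988 0.071 ]
 [0.5844 0.3007 0.036 ]]
(224, 88) [ 43. 107.] 3 4296.0 [[0.5583 0.3802 0.071 ]
 [0.5573 0.3885 0.036 ]]
```

View pics/w2.png

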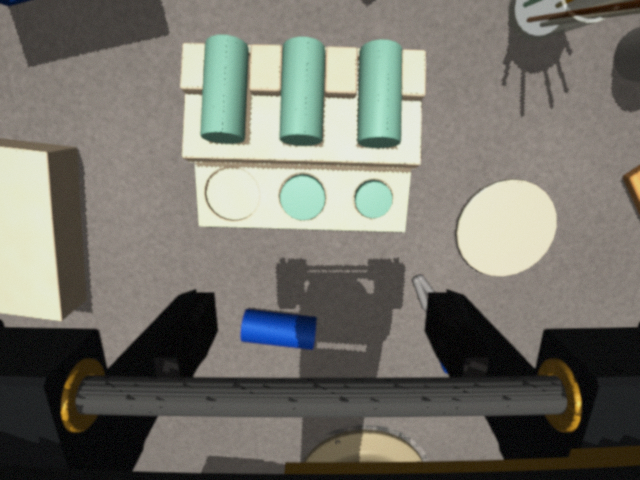

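The wrist view shows tumblers at px (224,88), (302,91) and (379,93), spaced 85.0 mm in world coordinates as they should be. The medium disc is at (302,197), the small one at (373,199), and the large cavity is empty. I start with the right-hand tumbler.

```bash
cat >> h.py <<'E'
YM=np.radians(17.24); YR=np.radians(-35.0)
T=[np.array([.5583,.3802,.071]),np.array([.5835,.2988,.071]),np.array([.6086,.2178,.071])]
PEG=[np.array([.6383,-.2029,0]),np.array([.5909,-.2712,0]),np.array([.5412,-.34,0])]
def tool(yaw,p):  # p deg below horizontal of tool z
    return R.from_euler('z',yaw)*R.from_euler('x',np.pi)*R.from_euler('y',90-p,degrees=True)
def ax(yaw,p):
    p=np.radians(p); return np.array([np.cos(p)*np.cos(yaw),np.cos(p)*np.sin(yaw),-np.sin(p)])
def grasp(i,p=38,g=.023):
    G=T[i]+(g-.0525)*ax(YM,20); return G+.0187*ax(YM,p), tool(YM,p)
def place(j,h,p=38,g=.023,yaw=YR):  # h: rim height over board
    q=p+70; G=PEG[j]+[0,0,.018+h+.105-g]; return G+.0187*ax(yaw,q), tool(yaw,q)
E
python3 - <<'E'
from h import *
print(tool(YM,38).as_matrix()[:,2],ax(YM,38))
st=monitor.get_state()
P,Q=grasp(2); print(P)
move(st,P-.11*ax(YM,38),Q); move(st,P,Q)
im=cv2.imread("pics/w2.png")[:,:,::-1].copy(); h=hsv(im)
from h import *
m=(h[:,:,2]>200)&(h[:,:,1]<60)
for b in blobs(m,3000):
    (u,v),s,a=cv2.fitEllipse(b); print((u,v),s,pix2plane(cam("wrist",st),[(u,v)],.014))
E
```

```text
[ 0.75260676  0.2335466  -0.61566148] [ 0.75260676  0.2335466  -0.61566148]
[0.59619827 0.21395153 0.06957672]
d mm [ -1.3  61.9 241.7] rot deg [-0.72 51.98  1.48]
d mm [ 85.3  64.3 309.4] rot deg [-0.72 51.98  1.48]
(506.7354736328125, 227.55926513671875) (88.48860931396484, 102.87681579589844) [[ 0.50879891 -0.01889385  0.014     ]]
(305.49249267578125, 198.4051055908203) (63.29402542114258, 256.11639404296875) [[0.4575162 0.2557053 0.014    ]]
(26.70050048828125, 242.96681213378906) (59.07490158081055, 218.26406860351562) [[0.26924269 0.6115729  0.014     ]]
(301.74053955078125, 129.6325225830078) (66.88262176513672, 266.8589782714844) [[0.5403196  0.28796606 0.014     ]]
```

Request:
jog_arm --increments '[{"dx": 0, "dy": 0.03, "dz": 0.06, "rx": 0, "ry": 26, "rz": 0.7}, {"dx": 0, "dy": 0.06, "dz": 0.12, "rx": -0.7, "ry": 52, "rz": 1.5}, {"dx": 0, "dy": 0.06, "dz": 0.12, "rx": -0.7, "ry": 52, "rz": 1.5}, {"dx": 0, "dy": 0.062, "dz": 0.14, "rx": -0.7, "ry": 52, "rz": 1.5}, {"dx": 0, "dy": 0.062, "dz": 0.16, "rx": -0.7, "ry": 52, "rz": 1.5}, {"dx": -0.001, "dy": 0.062, "dz": 0.2, "rx": -0.7, "ry": 52, "rz": 1.5}, {"dx": -0.001, "dy": 0.062, "dz": 0.242, "rx": -0.7, "ry": 52, "rz": 1.5}, {"dx": -0.001, "dy": 0.062, "dz": 0.242, "rx": -0.7, "ry": 52, "rz": 1.5}, {"dx": -0.001, "dy": 0.062, "dz": 0.242, "rx": -0.7, "ry": 52, "rz": 1.5}, {"dx": -0.001, "dy": 0.062, "dz": 0.242, "rx": -0.7, "ry": 52, "rz": 1.5}]' --grip -0.36

```text
time: 3.7
ee_pos: [0.5207, 0.2216, 0.1798]
tcp_rot: [-0.115, 0.879, 0.16, 0.434]
force: [0.3, 1.0, -0.8]
gripper_width: 0.0597
grip_force: 0.0
```

```bash
python3 - <<'E'
from h import *
st=monitor.get_state(); im=snapshot("wrist"); cv2.imwrite("pics/w3.png",im[:,:,::-1])
print(st["ee_pos"],st["tcp_rot"],st["joint_positions"],st["gripper_width"])
P,Q=grasp(2); move(st,P,Q)
E
```

```text
[0.52066671 0.22157277 0.17976162] [-0.11520573  0.87903201  0.15959195  0.43423586] [ 0.05477875  0.30056638  2.01888668  1.7984238   0.31394127 -0.39570626] 0.05972479818246775
d mm [-46.3  42.8 118. ] rot deg [-6.34 -1.14  0.23]
```

View pics/w3.png

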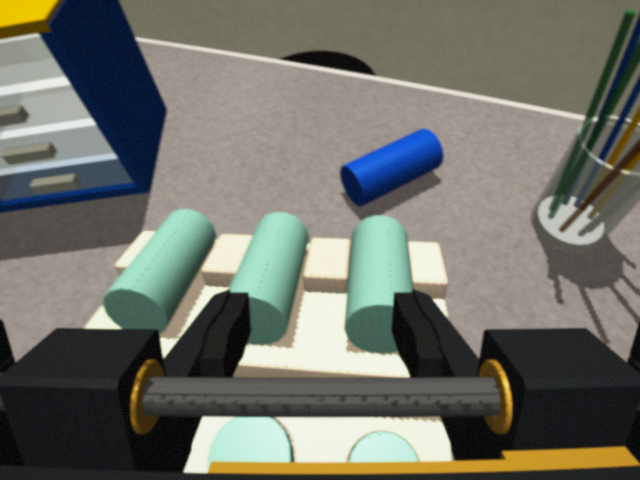

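The arm slowed near the wrist singularity: j5 is 0.31. I'll fit a small kinematic model from the logged poses and use it to choose reachable tilts.

```bash
cat > ik.py <<'E'
from h import *
from scipy.optimize import least_squares
D=.25
POSES=[([-1.4303,.38116,1.29824,0,1.4636,-.2153],[.19154,-.51527,.23816],[-.0007,.984218,.176961,0]),
([.249199,.331161,.978564,0,1.831587,1.49147],[.494539,.247088,.37898],[0,.98654,.163519,.00014]),
([.054779,.300566,2.018887,1.798424,.313941,-.395706],[.520667,.221573,.179762],[-.115206,.879032,.159592,.434236])]
def planar(j2,j3,k):
    L1,L2,e,a,H=k; s=j2+j3
    return np.array([a+L1*np.sin(j2)+L2*np.sin(s)+e*np.cos(s), H+L1*np.cos(j2)+L2*np.cos(s)-e*np.sin(s)])
def wrist(pos,Q,D):
    return np.array(pos)-D*Q.as_matrix()[:,2]
def fit():
    def res(k):
        out=[]
        for j,p,q in POSES:
            w=wrist(p,Rq(q),k[5]); lat=-np.sin(j[0])*w[0]+np.cos(j[0])*w[1]; r=np.cos(j[0])*w[0]+np.sin(j[0])*w[1]
            out+=list(planar(j[1],j[2],k[:5])-[r,w[2]])+[lat-k[6]]
        return out
    s=least_squares(res,[.45,.35,.08,.0,.2,.25,.1175]); return s.x,np.abs(s.fun).max()
K,ERR=fit()
def ik(pos,Q):
    w=wrist(pos,Q,K[5]); rr=np.hypot(w[0],w[1]); j1=np.arctan2(w[1],w[0])-np.arcsin(K[6]/rr); r=np.sqrt(rr**2-K[6]**2)
    s=least_squares(lambda x:planar(*x,K[:5])-[r,w[2]],[.35,1.3])
    j2,j3=s.x
    M=(R.from_euler('z',j1)*R.from_euler('y',j2+j3)).inv()*Q
    return np.r_[j1,j2,j3,M.as_euler('ZYZ')],np.abs(s.fun).max()
E
python3 - <<'E'
from ik import *
np.set_printoptions(suppress=True,precision=3)
print(K,ERR)
for j,p,q in POSES: print(np.array(j),ik(p,Rq(q)))
for i in range(3):
  for p in (45,50,55,60,65): 
    P,Q=grasp(i,p); print("G",i,p,*ik(P,Q), ik(P-.1*ax(YM,p),Q)[0][4])
E
```

```text
[0.537 0.351 0.103 0.    0.13  0.25  0.118] 9.061997776824149e-06
[-1.43   0.381  1.298  0.     1.464 -0.215] (array([-1.43 ,  0.381,  1.298, -0.   ,  1.464,  1.356]), np.float64(5.162537064506978e-15))
[0.249 0.331 0.979 0.    1.832 1.491] (array([ 0.249,  0.331,  0.979, -0.   ,  1.832,  3.062]), np.float64(6.150635556423367e-14))
[ 0.055  0.301  2.019  1.798  0.314 -0.396] (array([0.055, 0.301, 2.019, 1.798, 0.314, 1.175]), np.float64(5.842607730954796e-09))
G 0 45 [ 0.472  0.617  1.753 -1.628  0.121 -1.392] 1.1723169629496155e-08 0.16551083507950193
G 0 50 [ 0.467  0.607  1.705 -0.659  0.174 -2.362] 2.827822087603238e-09 0.2827101094956605
G 0 55 [ 0.461  0.603  1.654 -0.321  0.294 -2.701] 6.500117666341509e-10 0.42912256902503676
G 0 60 [ 0.456  0.604  1.6   -0.188  0.426 -2.835] 1.4233780820660513e-10 0.578066992054446
G 0 65 [ 0.451  0.611  1.543 -0.12   0.558 -2.904] 2.943456589576954e-11 0.7246873754640923
G 1 45 [0.29  0.591 1.83  3.02  0.065 0.113] 3.6914915568786455e-15 0.03558537290859
G 1 50 [0.29  0.579 1.78  0.082 0.085 3.052] 8.973864540351428e-09 0.2091879678431479
G 1 55 [0.29  0.574 1.727 0.026 0.23  3.108] 2.1202098965389382e-09 0.37522131552720084
G 1 60 [0.291 0.574 1.671 0.014 0.372 3.12 ] 4.855242874413079e-10 0.5338106102156777
G 1 65 [0.291 0.58  1.614 0.008 0.511 3.125] 1.0763628877086262e-10 0.6859344140418047
G 2 45 [0.101 0.579 1.866 2.074 0.161 0.92 ] 1.2573275753879898e-14 0.1702083334072573
G 2 50 [0.107 0.566 1.815 1.049 0.143 1.948] 1.503882818276736e-08 0.2494853513121896
G 2 55 [0.114 0.56  1.761 0.461 0.242 2.539] 3.5715718715856326e-09 0.38885536262919385
G 2 60 [0.12  0.56  1.704 0.251 0.371 2.75 ] 8.280269248039929e-10 0.5366100458545934
G 2 65 [0.126 0.567 1.646 0.153 0.503 2.849] 1.8813556268426623e-10 0.6829577052646365
```

```bash
python3 - <<'E'
from ik import *
np.set_printoptions(suppress=True,precision=2)
lo=[-3.11,-.89,.22,-1.42,.3,-2.8]; hi=[3.11,2.33,2.48,4.5,2.8,2.8]
for j in (2,1,0):
  for yd in range(-180,180,20):
    ok=[];
    for h in (0,.12):
      P,Q=place(j,h,60,yaw=np.radians(yd)); q,e=ik(P,Q); q[5]=(q[5]-np.pi/2+np.pi)%(2*np.pi)-np.pi
      if q[3]<-1.42:q[3]+=2*np.pi
      ok.append(e<1e-4 and all(q>=lo) and all(q<=hi))
    if all(ok): print(j,yd,q)
E
```

```text
2 -120 [-0.97  0.65  1.1   0.63  1.71  2.69]
2 -100 [-0.92  0.73  0.93  0.53  1.95  2.47]
2 -80 [-0.87  0.81  0.77  0.4   2.15  2.22]
2 -60 [-0.8   0.86  0.65  0.21  2.3   1.9 ]
2 -40 [-0.74  0.89  0.58 -0.04  2.36  1.52]
2 -20 [-0.67  0.89  0.59 -0.28  2.31  1.13]
2 0 [-0.61  0.85  0.67 -0.46  2.17  0.8 ]
2 20 [-0.56  0.79  0.8  -0.58  1.96  0.55]
2 40 [-0.53  0.71  0.96 -0.66  1.71  0.34]
2 60 [-0.51  0.63  1.13 -0.71  1.43  0.13]
2 80 [-0.53  0.54  1.3  -0.73  1.14 -0.09]
2 100 [-0.57  0.46  1.44 -0.68  0.84 -0.38]
2 120 [-0.66  0.41  1.55 -0.46  0.58 -0.87]
1 -120 [-0.84  0.63  1.13  0.66  1.62  2.78]
1 -100 [-0.8   0.72  0.95  0.58  1.88  2.57]
1 -80 [-0.75  0.8   0.78  0.46  2.1   2.34]
1 -60 [-0.69  0.87  0.63  0.3   2.28  2.04]
1 -40 [-0.63  0.91  0.54  0.07  2.39  1.67]
1 -20 [-0.56  0.92  0.52 -0.2   2.38  1.26]
1 0 [-0.5   0.9   0.58 -0.41  2.26  0.9 ]
1 20 [-0.45  0.84  0.7  -0.55  2.07  0.62]
1 40 [-0.41  0.76  0.86 -0.63  1.82  0.4 ]
1 60 [-0.38  0.68  1.03 -0.69  1.55  0.2 ]
1 80 [-0.39  0.59  1.21 -0.72  1.26 -0.01]
1 100 [-0.42  0.51  1.36 -0.7   0.96 -0.27]
1 120 [-0.49  0.44  1.48 -0.57  0.68 -0.66]
0 -100 [-0.69  0.72  0.94  0.62  1.81  2.68]
0 -80 [-0.64  0.81  0.76  0.52  2.06  2.46]
0 -60 [-0.59  0.89  0.58  0.38  2.27  2.19]
0 -40 [-0.52  0.95  0.45  0.17  2.42  1.83]
0 -20 [-0.46  0.98  0.4  -0.11  2.46  1.4 ]
0 0 [-0.4   0.96  0.43 -0.37  2.37  0.99]
0 20 [-0.34  0.91  0.55 -0.53  2.19  0.68]
0 40 [-0.3   0.83  0.71 -0.62  1.95  0.45]
0 60 [-0.27  0.75  0.9  -0.68  1.68  0.24]
0 80 [-0.26  0.65  1.08 -0.71  1.39  0.04]
0 100 [-0.28  0.57  1.25 -0.71  1.09 -0.19]
0 120 [-0.34  0.49  1.39 -0.63  0.8  -0.52]
```

```bash
python3 - <<'E'
from h import *
st=monitor.get_state()
P,Q=grasp(2,60)
for b in (.11,0): move(st,P-b*ax(YM,60),Q)
E
```

```text
d mm [-8.  31.  15.6] rot deg [ -6.11 -23.01   1.39]
d mm [-51.1  41.9 116.2] rot deg [ -6.11 -23.01   1.39]
```

Request:
jog_arm --increments '[{"dx": -0.004, "dy": 0.015, "dz": -0.02, "rx": -3, "ry": -11.5, "rz": 0.7}, {"dx": -0.008, "dy": 0.031, "dz": -0.02, "rx": -6.1, "ry": -23, "rz": 1.4}, {"dx": -0.008, "dy": 0.031, "dz": -0.01, "rx": -6.1, "ry": -23, "rz": 1.4}, {"dx": -0.008, "dy": 0.031, "dz": 0.0156, "rx": -6.1, "ry": -23, "rz": 1.4}, {"dx": -0.008, "dy": 0.031, "dz": 0.0156, "rx": -6.1, "ry": -23, "rz": 1.4}, {"dx": -0.008, "dy": 0.031, "dz": 0.0156, "rx": -6.1, "ry": -23, "rz": 1.4}, {"dx": -0.008, "dy": 0.031, "dz": 0.0156, "rx": -6.1, "ry": -23, "rz": 1.4}, {"dx": -0.008, "dy": 0.031, "dz": 0.0156, "rx": -6.1, "ry": -23, "rz": 1.4}]'

```text
time: 4.75
ee_pos: [0.5385, 0.1975, 0.162]
tcp_rot: [-0.041, 0.955, 0.146, 0.256]
force: [0.8, -0.6, -0.2]
gripper_width: 0.0597
grip_force: 0.0
```

```bash
python3 - <<'E'
from h import *
st=monitor.get_state(); print(st["ee_pos"],st["joint_positions"].round(2))
P,Q=grasp(2,60); move(st,P,Q)
im=snapshot("wrist"); cv2.imwrite("pics/w4.png",im[:,:,::-1])
c=cam("wrist",st); B=T[2]-.0525*ax(YM,20); print(project(c,[B,T[2],B+.105*ax(YM,20)]).round(0))
E
```

```text
[0.53854656 0.19747053 0.16201309] [0.1  0.33 1.74 0.2  0.56 1.22]
d mm [ -1.5   1.9 111.4] rot deg [-0.28 -0.08  0.12]
[[323. 276.]
 [323. 206.]
 [323. 151.]]
```

View pics/w4.png

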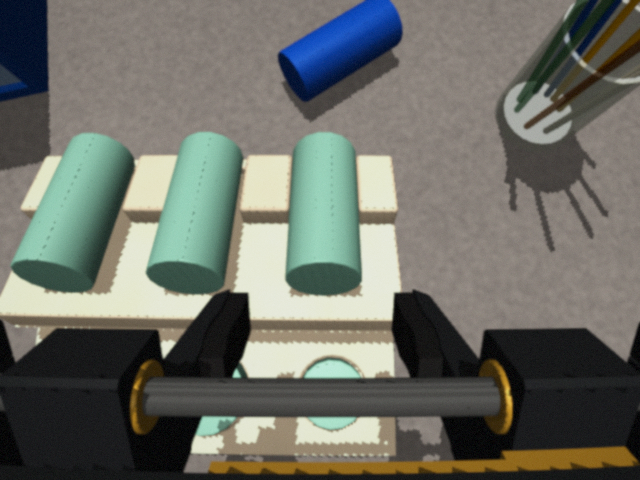

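The target tumbler is centred between the fingers: its axis is at u≈324 and the prediction was 323. Advancing and gripping.

Request:
jog_arm --increments '[{"dx": -0.0005, "dy": 0.001, "dz": 0.03, "rx": 0, "ry": 0, "rz": 0}, {"dx": -0.001, "dy": 0.002, "dz": 0.06, "rx": 0, "ry": 0, "rz": 0}, {"dx": -0.0015, "dy": 0.002, "dz": 0.085, "rx": 0, "ry": 0, "rz": 0}, {"dx": -0.0015, "dy": 0.002, "dz": 0.1, "rx": 0, "ry": 0, "rz": 0}, {"dx": -0.0015, "dy": 0.002, "dz": 0.111, "rx": 0, "ry": 0, "rz": 0}, {"dx": -0.0015, "dy": 0.002, "dz": 0.111, "rx": 0, "ry": 0, "rz": 0}, {"dx": -0.0015, "dy": 0.002, "dz": 0.111, "rx": 0, "ry": 0, "rz": 0}]'

```text
time: 5.68
ee_pos: [0.5914, 0.212, 0.0659]
tcp_rot: [-0.04, 0.955, 0.146, 0.256]
force: [0.3, 0.7, 0.9]
gripper_width: 0.0599
grip_force: 0.0
```

Request:
jog_arm --increments '[{"dx": 0, "dy": 0, "dz": 0, "rx": 0, "ry": 0, "rz": 0}, {"dx": 0, "dy": 0, "dz": 0, "rx": 0, "ry": 0, "rz": 0}, {"dx": 0, "dy": 0, "dz": 0, "rx": 0, "ry": 0, "rz": 0}, {"dx": 0, "dy": 0, "dz": 0, "rx": 0, "ry": 0, "rz": 0}, {"dx": 0, "dy": 0, "dz": 0, "rx": 0, "ry": 0, "rz": 0}, {"dx": 0, "dy": 0, "dz": 0, "rx": 0, "ry": 0, "rz": 0}]' --grip 1 --grip_force 35

```text
time: 6.42
ee_pos: [0.5917, 0.212, 0.0657]
tcp_rot: [-0.04, 0.955, 0.146, 0.257]
force: [-0.7, 0.3, 5.9]
gripper_width: 0.0479
grip_force: 35.0
```

```bash
python3 - <<'E'
from h import *
st=monitor.get_state(); print(st["ee_pos"],st["gripper_width"],st["grip_force"],st["force"])
P,Q=grasp(2,60); move(st,P,Q)
P2,Q2=place(2,.13,60)
for a in (.1,.17): move(st,P+[0,0,a],Q)
move(st,[.5,.05,.33],tool(-.15,95));move(st,P2,Q2)
E
```

```text
[0.59172146 0.21200306 0.06565423] 0.04789011822626014 34.99413105659187 [-0.72784302  0.27647474  5.89187843]
d mm [-0.8 -0.5  0.4] rot deg [-0.2  -0.11  0.1 ]
d mm [ 49.3  -0.7 -86.1] rot deg [-0.2  -0.11  0.1 ]
d mm [  84.4   -0.9 -146.7] rot deg [-0.2  -0.11  0.1 ]
d mm [  15.1  126.5 -297.1] rot deg [ -5.86 -34.47  25.77]
d mm [-115.3  501.7 -241.5] rot deg [  4.68 -64.85  55.43]
```

Request:
jog_arm --increments '[{"dx": 0.01, "dy": 0, "dz": -0.017, "rx": 0, "ry": 0, "rz": 0}, {"dx": 0.03, "dy": 0, "dz": -0.052, "rx": 0, "ry": 0, "rz": 0}, {"dx": 0.055, "dy": 0, "dz": -0.096, "rx": 0, "ry": 0, "rz": 0}, {"dx": 0.085, "dy": -0.001, "dz": -0.147, "rx": 0, "ry": 0, "rz": 0}, {"dx": 0.073, "dy": 0.02, "dz": -0.174, "rx": -1, "ry": -6, "rz": 4}, {"dx": 0.06, "dy": 0.05, "dz": -0.21, "rx": -2, "ry": -13, "rz": 10}, {"dx": 0.045, "dy": 0.075, "dz": -0.24, "rx": -3.5, "ry": -20, "rz": 15}, {"dx": 0.03, "dy": 0.1, "dz": -0.27, "rx": -4.5, "ry": -27, "rz": 20}, {"dx": 0.015, "dy": 0.126, "dz": -0.297, "rx": -5.9, "ry": -34.5, "rz": 25.8}, {"dx": 0.015, "dy": 0.126, "dz": -0.297, "rx": -5.9, "ry": -34.5, "rz": 25.8}, {"dx": 0.015, "dy": 0.126, "dz": -0.297, "rx": -5.9, "ry": -34.5, "rz": 25.8}]'

```text
time: 7.8
ee_pos: [0.4997, 0.0509, 0.3285]
tcp_rot: [-0.003, 0.996, -0.075, -0.045]
force: [0.2, 0.0, -2.9]
gripper_width: 0.0474
grip_force: 35.0
```

```bash
python3 - <<'E'
from h import *
st=monitor.get_state(); print(st["ee_pos"],st["gripper_width"],st["grip_force"],st["force"],st["joint_positions"])
P2,Q2=place(2,.13,60);print(P2);move(st,P2,Q2)
E
```

```text
[0.49972542 0.05091149 0.32851711] 0.04735594213527184 35.00057035591453 [ 0.18897568  0.01775021 -2.92173444] [-1.34993211e-01  2.85877243e-01  1.18589831e+00  8.27048369e-04
  1.75950535e+00  1.58550174e+00]
[ 0.53135369 -0.33310554  0.21567497]
d mm [ 98.3 375.  104.6] rot deg [ 10.33 -34.24  24.77]
```

Request:
jog_arm --increments '[{"dx": 0.025, "dy": 0.06, "dz": 0, "rx": 2, "ry": -6, "rz": 4}, {"dx": 0.05, "dy": 0.12, "dz": 0, "rx": 4, "ry": -12, "rz": 9}, {"dx": 0.065, "dy": 0.18, "dz": 0.01, "rx": 6, "ry": -18, "rz": 13}, {"dx": 0.08, "dy": 0.24, "dz": 0.02, "rx": 8, "ry": -24, "rz": 17}, {"dx": 0.09, "dy": 0.29, "dz": 0.03, "rx": 9, "ry": -29, "rz": 21}, {"dx": 0.098, "dy": 0.34, "dz": 0.05, "rx": 10.3, "ry": -34.2, "rz": 24.8}, {"dx": 0.098, "dy": 0.375, "dz": 0.07, "rx": 10.3, "ry": -34.2, "rz": 24.8}, {"dx": 0.098, "dy": 0.375, "dz": 0.105, "rx": 10.3, "ry": -34.2, "rz": 24.8}, {"dx": 0.098, "dy": 0.375, "dz": 0.105, "rx": 10.3, "ry": -34.2, "rz": 24.8}, {"dx": 0.098, "dy": 0.375, "dz": 0.105, "rx": 10.3, "ry": -34.2, "rz": 24.8}, {"dx": 0.098, "dy": 0.375, "dz": 0.105, "rx": 10.3, "ry": -34.2, "rz": 24.8}]'

```text
time: 9.18
ee_pos: [0.5315, -0.3331, 0.2182]
tcp_rot: [-0.102, 0.897, -0.283, -0.324]
force: [-0.9, -0.0, -2.7]
gripper_width: 0.0478
grip_force: 35.0
```

```bash
python3 - <<'E'
from h import *
st=monitor.get_state(); print(st["ee_pos"],st["gripper_width"],st["force"],st["joint_positions"].round(2))
for h in (.13,.02,.003,0,-.002):
  P2,Q2=place(2,h,60);print(h);move(st,P2,Q2)
c=cam("top"); im=snapshot("top"); s=snapshot("scene")
cv2.imwrite("pics/s5.png",np.vstack([cv2.resize(im[130:290,340:560,::-1],(660,480))[:300],cv2.resize(s[170:330,150:370,::-1],(660,480))[:300]]))
E
```

```text
[ 0.53150223 -0.33308491  0.2182473 ] 0.04780163237084185 [-0.89080064 -0.01165891 -2.67427743] [-0.72  0.89  0.56 -0.1   2.38  1.41]
0.13
d mm [1.6 0.1 2. ] rot deg [ 0.03 -0.28 -0.02]
0.02
d mm [71.8  0.  86.7] rot deg [ 0.03 -0.28 -0.02]
0.003
d mm [82.7  0.  99.7] rot deg [ 0.03 -0.28 -0.02]
0
d mm [ 84.6   0.  102. ] rot deg [ 0.03 -0.28 -0.02]
-0.002
d mm [ 85.9   0.  103.6] rot deg [ 0.03 -0.28 -0.02]
```

View pics/s5.png

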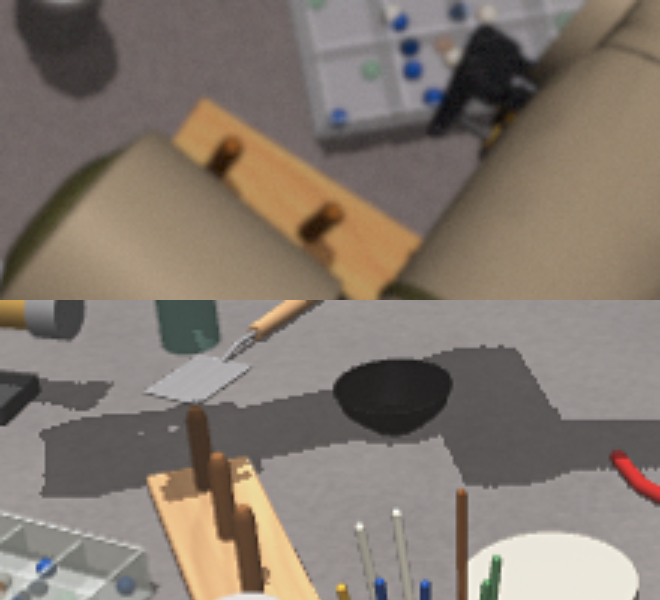

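The tumbler hangs upright above peg2: rim centre at scene px ~(212.7,185), peg2 tip at ~(215.5,205.5). Comparing this with the projection.

```bash
python3 - <<'E'
from h import *
c=cam("scene"); p=PEG[2]
print(project(c,[p+[0,0,.093],p+[0,0,.018],p+[0,0,.148],p+[0.01,0,.148],p+[0,.01,.148]]).round(1))
E
```

```text
[[215.2 205.8]
 [219.  231.7]
 [212.4 185.9]
 [209.5 187.5]
 [215.4 186.8]]
```

Request:
jog_arm --increments '[{"dx": 0.02, "dy": 0, "dz": 0.024, "rx": 0, "ry": -0.3, "rz": 0}, {"dx": 0.04, "dy": 0, "dz": 0.048, "rx": 0, "ry": -0.3, "rz": 0}, {"dx": 0.055, "dy": 0, "dz": 0.066, "rx": 0, "ry": -0.3, "rz": 0}, {"dx": 0.066, "dy": 0, "dz": 0.08, "rx": 0, "ry": -0.3, "rz": 0}, {"dx": 0.074, "dy": 0, "dz": 0.09, "rx": 0, "ry": -0.3, "rz": 0}, {"dx": 0.08, "dy": 0, "dz": 0.0965, "rx": 0, "ry": -0.3, "rz": 0}, {"dx": 0.08, "dy": 0, "dz": 0.0965, "rx": 0, "ry": -0.3, "rz": 0}, {"dx": 0.08, "dy": 0, "dz": 0.0965, "rx": 0, "ry": -0.3, "rz": 0}]'

```text
time: 10.28
ee_pos: [0.5306, -0.3335, 0.0919]
tcp_rot: [-0.103, 0.896, -0.283, -0.327]
force: [-0.0, -0.7, -1.9]
gripper_width: 0.0476
grip_force: 35.0
```

```bash
python3 - <<'E'
from h import *
st=monitor.get_state(); print(st["ee_pos"],st["gripper_width"],st["force"])
P2,Q2=place(2,0,60);print(P2);move(st,P2,Q2)
E
```

```text
[ 0.53063416 -0.33351189  0.09192009] 0.047589982172439885 [-0.00751574 -0.70768299 -1.88451456]
[ 0.53135369 -0.33310554  0.08567497]
d mm [ 4.3 -0.7  4.5] rot deg [-0.02  0.13 -0.08]
```

Last 6 mm, in small steps down until contact.

Request:
jog_arm --increments '[{"dx": 0.001, "dy": 0, "dz": 0.0012, "rx": 0, "ry": 0, "rz": 0}, {"dx": 0.002, "dy": 0, "dz": 0.0024, "rx": 0, "ry": 0, "rz": 0}, {"dx": 0.003, "dy": 0, "dz": 0.0036, "rx": 0, "ry": 0, "rz": 0}, {"dx": 0.004, "dy": 0, "dz": 0.0046, "rx": 0, "ry": 0, "rz": 0}, {"dx": 0.004, "dy": 0, "dz": 0.0046, "rx": 0, "ry": 0, "rz": 0}]'

```text
time: 10.9
ee_pos: [0.5305, -0.3334, 0.0851]
tcp_rot: [-0.103, 0.895, -0.283, -0.328]
force: [0.6, 0.1, -2.3]
gripper_width: 0.0476
grip_force: 35.0
```

Request:
jog_arm --increments '[{"dx": 0.0006, "dy": 0, "dz": 0.0008, "rx": 0, "ry": 0, "rz": 0}, {"dx": 0.0012, "dy": 0, "dz": 0.0015, "rx": 0, "ry": 0, "rz": 0}, {"dx": 0.0012, "dy": 0, "dz": 0.0015, "rx": 0, "ry": 0, "rz": 0}]'

```text
time: 11.28
ee_pos: [0.5305, -0.3334, 0.0833]
tcp_rot: [-0.103, 0.895, -0.283, -0.328]
force: [0.1, 0.1, -1.7]
gripper_width: 0.0475
grip_force: 35.0
```

Request:
jog_arm --increments '[{"dx": 0.0006, "dy": 0, "dz": 0.0008, "rx": 0, "ry": 0, "rz": 0}, {"dx": 0.0012, "dy": 0, "dz": 0.0015, "rx": 0, "ry": 0, "rz": 0}, {"dx": 0.0012, "dy": 0, "dz": 0.0015, "rx": 0, "ry": 0, "rz": 0}]'

```text
time: 11.65
ee_pos: [0.5303, -0.3333, 0.0831]
tcp_rot: [-0.103, 0.895, -0.283, -0.328]
force: [-1.1, -0.0, 8.7]
gripper_width: 0.0474
grip_force: 35.0
```

Request:
jog_arm --increments '[{"dx": 0, "dy": 0, "dz": 0, "rx": 0, "ry": 0, "rz": 0}, {"dx": 0, "dy": 0, "dz": 0, "rx": 0, "ry": 0, "rz": 0}, {"dx": 0, "dy": 0, "dz": 0, "rx": 0, "ry": 0, "rz": 0}, {"dx": -0.013, "dy": 0, "dz": -0.015, "rx": 0, "ry": 0, "rz": 0}, {"dx": -0.032, "dy": 0, "dz": -0.038, "rx": 0, "ry": 0, "rz": 0}, {"dx": -0.064, "dy": 0, "dz": -0.077, "rx": 0, "ry": 0, "rz": 0}, {"dx": -0.096, "dy": 0, "dz": -0.115, "rx": 0, "ry": 0, "rz": 0}, {"dx": -0.128, "dy": 0, "dz": -0.153, "rx": 0, "ry": 0, "rz": 0}, {"dx": -0.128, "dy": 0, "dz": -0.153, "rx": 0, "ry": 0, "rz": 0}]' --grip -0.36

```text
time: 12.78
ee_pos: [0.5314, -0.3338, 0.286]
tcp_rot: [-0.101, 0.897, -0.284, -0.323]
force: [-0.8, 0.7, -0.7]
gripper_width: 0.0598
grip_force: 0.0
```

```bash
python3 - <<'E'
from ik import *
st=monitor.get_state(); print(st["ee_pos"],st["gripper_width"],st["force"])
P,Q=grasp(1,60); print(P, ik(P-.1*ax(YM,60)+[0,0,.1],Q)[0].round(2))
move(st,[.5,.05,.33],tool(-.15,95))
move(st,P-.11*ax(YM,60),Q)
s=snapshot("scene"); c=cam("scene")
for b in blobs(teal(s),200): print(cv2.boundingRect(b))
print(project(c,[PEG[2]+[0,0,.123],PEG[2]+[0,0,.018]]).round(0))
E
```

```text
[ 0.53139307 -0.33376694  0.28596324] 0.05981811085230927 [-0.77562929  0.68335516 -0.74719494]
[0.56595444 0.29335532 0.06489492] [0.29 0.25 1.55 0.01 0.81 3.13]
d mm [-218.  -296.   122.8] rot deg [-10.13  34.03 -24.9 ]
d mm [-201.8 -489.8  329.6] rot deg [ -4.58  64.53 -55.29]
(484, 284, 29, 52)
(438, 275, 31, 57)
(207, 191, 18, 44)
(233, 74, 30, 49)
(225, 11, 39, 21)
[[214. 195.]
 [219. 232.]]
```

Request:
jog_arm --increments '[{"dx": -0.04, "dy": -0.045, "dz": 0.02, "rx": -1.5, "ry": 5, "rz": -4}, {"dx": -0.07, "dy": -0.1, "dz": 0.04, "rx": -3, "ry": 11, "rz": -8}, {"dx": -0.11, "dy": -0.15, "dz": 0.06, "rx": -5, "ry": 17, "rz": -12}, {"dx": -0.14, "dy": -0.2, "dz": 0.08, "rx": -7, "ry": 23, "rz": -17}, {"dx": -0.18, "dy": -0.25, "dz": 0.1, "rx": -8.5, "ry": 29, "rz": -21}, {"dx": -0.218, "dy": -0.296, "dz": 0.123, "rx": -10, "ry": 34, "rz": -25}, {"dx": -0.218, "dy": -0.335, "dz": 0.155, "rx": -9, "ry": 40, "rz": -31}, {"dx": -0.216, "dy": -0.375, "dz": 0.185, "rx": -8, "ry": 46, "rz": -37}, {"dx": -0.214, "dy": -0.41, "dz": 0.22, "rx": -7, "ry": 52, "rz": -43}, {"dx": -0.21, "dy": -0.45, "dz": 0.26, "rx": -6, "ry": 58, "rz": -49}, {"dx": -0.202, "dy": -0.49, "dz": 0.29, "rx": -4.6, "ry": 64.5, "rz": -55.3}, {"dx": -0.202, "dy": -0.49, "dz": 0.33, "rx": -4.6, "ry": 64.5, "rz": -55.3}, {"dx": -0.202, "dy": -0.49, "dz": 0.33, "rx": -4.6, "ry": 64.5, "rz": -55.3}, {"dx": -0.202, "dy": -0.49, "dz": 0.33, "rx": -4.6, "ry": 64.5, "rz": -55.3}, {"dx": -0.202, "dy": -0.49, "dz": 0.33, "rx": -4.6, "ry": 64.5, "rz": -55.3}]'

```text
time: 14.7
ee_pos: [0.5133, 0.2777, 0.1601]
tcp_rot: [-0.042, 0.956, 0.143, 0.254]
force: [-0.0, 0.1, -0.1]
gripper_width: 0.06
grip_force: 0.0
```

```bash
cat > chk.py <<'E'
from ik import *
import sys
i=int(sys.argv[1])
st=monitor.get_state(); print(st["ee_pos"],st["joint_positions"].round(2))
P,Q=grasp(i,60); move(st,P-.11*ax(YM,60),Q); move(st,P,Q)
im=snapshot("wrist"); c=cam("wrist",st); B=T[i]-.0525*ax(YM,20)
pr=project(c,[B,T[i],B+.105*ax(YM,20)]); print(pr.round(0))
m=teal(im)
for v in (int(pr[1,1])-10,int(pr[1,1])+10,int(pr[1,1])+30):
    u=np.flatnonzero(m[v]); g=[k for k in np.split(u,np.flatnonzero(np.diff(u)>3)+1) if len(k)>15]
    print(v,[(k[0],k[-1],(k[0]+k[-1])/2) for k in g])
E
python3 chk.py 1
```

```text
[0.51333665 0.27765884 0.16014113] [0.29 0.35 1.71 0.03 0.56 1.54]
d mm [-0.1  0.6 -0.1] rot deg [-0.38  0.2  -0.27]
d mm [  0.3   1.3 109.9] rot deg [-0.38  0.2  -0.27]
[[322. 274.]
 [322. 204.]
 [322. 148.]]
194 [(np.int64(165), np.int64(232), np.float64(198.5)), (np.int64(289), np.int64(355), np.float64(322.0))]
214 [(np.int64(158), np.int64(231), np.float64(194.5)), (np.int64(288), np.int64(357), np.float64(322.5))]
234 [(np.int64(153), np.int64(225), np.float64(189.0)), (np.int64(287), np.int64(357), np.float64(322.0))]
```

Request:
jog_arm --increments '[{"dx": 0, "dy": 0, "dz": 0.03, "rx": 0, "ry": 0, "rz": 0}, {"dx": 0, "dy": 0.001, "dz": 0.06, "rx": -0.3, "ry": 0.2, "rz": -0.2}, {"dx": 0, "dy": 0.001, "dz": 0.085, "rx": -0.3, "ry": 0.2, "rz": -0.2}, {"dx": 0, "dy": 0.001, "dz": 0.1, "rx": -0.3, "ry": 0.2, "rz": -0.2}, {"dx": 0, "dy": 0.001, "dz": 0.109, "rx": -0.3, "ry": 0.2, "rz": -0.2}, {"dx": 0, "dy": 0.001, "dz": 0.109, "rx": -0.3, "ry": 0.2, "rz": -0.2}, {"dx": 0, "dy": 0.001, "dz": 0.109, "rx": -0.3, "ry": 0.2, "rz": -0.2}]'

```text
time: 15.62
ee_pos: [0.5639, 0.294, 0.065]
tcp_rot: [-0.04, 0.955, 0.145, 0.255]
force: [0.2, -0.6, 0.6]
gripper_width: 0.0601
grip_force: 0.0
```

Request:
jog_arm --increments '[{"dx": 0, "dy": 0, "dz": 0, "rx": 0, "ry": 0, "rz": 0}, {"dx": 0, "dy": 0, "dz": 0, "rx": 0, "ry": 0, "rz": 0}, {"dx": 0, "dy": 0, "dz": 0, "rx": 0, "ry": 0, "rz": 0}, {"dx": 0, "dy": 0, "dz": 0, "rx": 0, "ry": 0, "rz": 0}, {"dx": 0, "dy": 0, "dz": 0, "rx": 0, "ry": 0, "rz": 0}]' --grip 1

```text
time: 16.25
ee_pos: [0.5641, 0.2941, 0.0646]
tcp_rot: [-0.04, 0.955, 0.145, 0.255]
force: [-1.1, -0.5, 4.0]
gripper_width: 0.0471
grip_force: 35.0
```

```bash
python3 - <<'E'
from h import *
st=monitor.get_state(); P,Q=grasp(1,60); move(st,P,Q)
move(st,P+[0,0,.17],Q); move(st,[.5,.05,.33],tool(-.15,95)); P2,Q2=place(1,.13,60); move(st,P2,Q2)
E
```

```text
d mm [1.5 1.3 0.5] rot deg [-0.12  0.06 -0.02]
d mm [  86.3    0.9 -146.8] rot deg [-0.12  0.06 -0.02]
d mm [  16.8  213.5 -297. ] rot deg [ -5.78 -34.31  25.63]
d mm [ -53.8  538.  -206.5] rot deg [  4.76 -64.73  55.26]
```

Request:
jog_arm --increments '[{"dx": 0.01, "dy": 0, "dz": -0.017, "rx": 0, "ry": 0, "rz": 0}, {"dx": 0.03, "dy": 0, "dz": -0.052, "rx": 0, "ry": 0, "rz": 0}, {"dx": 0.055, "dy": 0, "dz": -0.096, "rx": 0, "ry": 0, "rz": 0}, {"dx": 0.085, "dy": 0, "dz": -0.147, "rx": 0, "ry": 0, "rz": 0}, {"dx": 0.073, "dy": 0.035, "dz": -0.175, "rx": -1, "ry": -6, "rz": 4}, {"dx": 0.06, "dy": 0.075, "dz": -0.21, "rx": -2, "ry": -13, "rz": 10}, {"dx": 0.045, "dy": 0.12, "dz": -0.24, "rx": -3.5, "ry": -20, "rz": 15}, {"dx": 0.03, "dy": 0.165, "dz": -0.27, "rx": -4.5, "ry": -27, "rz": 20}, {"dx": 0.017, "dy": 0.2135, "dz": -0.297, "rx": -5.8, "ry": -34.3, "rz": 25.6}, {"dx": 0.005, "dy": 0.265, "dz": -0.295, "rx": -4, "ry": -39, "rz": 30}, {"dx": -0.007, "dy": 0.32, "dz": -0.285, "rx": -2, "ry": -44, "rz": 35}, {"dx": -0.019, "dy": 0.375, "dz": -0.27, "rx": 0, "ry": -49, "rz": 40}, {"dx": -0.03, "dy": 0.43, "dz": -0.25, "rx": 2, "ry": -54, "rz": 45}, {"dx": -0.042, "dy": 0.485, "dz": -0.23, "rx": 3.5, "ry": -59, "rz": 50}, {"dx": -0.054, "dy": 0.538, "dz": -0.2065, "rx": 4.8, "ry": -64.7, "rz": 55.3}, {"dx": -0.054, "dy": 0.538, "dz": -0.2065, "rx": 4.8, "ry": -64.7, "rz": 55.3}, {"dx": -0.054, "dy": 0.538, "dz": -0.2065, "rx": 4.8, "ry": -64.7, "rz": 55.3}, {"dx": -0.054, "dy": 0.538, "dz": -0.2065, "rx": 4.8, "ry": -64.7, "rz": 55.3}, {"dx": -0.054, "dy": 0.538, "dz": -0.2065, "rx": 4.8, "ry": -64.7, "rz": 55.3}]'

```text
time: 18.62
ee_pos: [0.5807, -0.2633, 0.218]
tcp_rot: [-0.102, 0.897, -0.282, -0.325]
force: [0.7, 0.0, -1.9]
gripper_width: 0.0474
grip_force: 35.0
```

```bash
cat > chkp.py <<'E'
from h import *
import sys
j=int(sys.argv[1])
st=monitor.get_state(); print(st["ee_pos"],st["gripper_width"],st["force"],st["joint_positions"].round(2))
for h in (.13,.005): move(st,*place(j,h,60))
s=snapshot("scene"); c=cam("scene")
cv2.imwrite(f"pics/p{j}.png",cv2.resize(s[120:320,120:370,::-1],(750,600)))
print("pred rim",project(c,[PEG[j]+[0,0,.148],PEG[j]+[0,0,.093]]).round(1))
for b in blobs(teal(s),60): print(cv2.boundingRect(b))
E
python3 chkp.py 1
```

```text
[ 0.58074452 -0.26332714  0.21798242] 0.0474446455583731 [ 0.66877073  0.01599594 -1.91863597] [-0.61  0.91  0.51 -0.    2.42  1.57]
d mm [2.1 0.6 1.3] rot deg [ 0.03 -0.19  0.02]
d mm [82.1  0.6 97.3] rot deg [ 0.03 -0.19  0.02]
pred rim [[219.3 200.8]
 [222.2 221.5]]
(484, 284, 28, 51)
(443, 275, 26, 10)
(404, 271, 19, 7)
(217, 155, 9, 15)
(235, 96, 31, 28)
(225, 11, 42, 41)
```

Request:
jog_arm --increments '[{"dx": 0.02, "dy": 0, "dz": 0.024, "rx": 0, "ry": -0.2, "rz": 0}, {"dx": 0.04, "dy": 0, "dz": 0.048, "rx": 0, "ry": -0.2, "rz": 0}, {"dx": 0.055, "dy": 0, "dz": 0.066, "rx": 0, "ry": -0.2, "rz": 0}, {"dx": 0.066, "dy": 0, "dz": 0.08, "rx": 0, "ry": -0.2, "rz": 0}, {"dx": 0.074, "dy": 0, "dz": 0.09, "rx": 0, "ry": -0.2, "rz": 0}, {"dx": 0.08, "dy": 0, "dz": 0.096, "rx": 0, "ry": -0.2, "rz": 0}, {"dx": 0.083, "dy": 0, "dz": 0.0995, "rx": 0, "ry": -0.2, "rz": 0}, {"dx": 0.083, "dy": 0, "dz": 0.0995, "rx": 0, "ry": -0.2, "rz": 0}, {"dx": 0.083, "dy": 0, "dz": 0.0995, "rx": 0, "ry": -0.2, "rz": 0}]'

```text
time: 19.8
ee_pos: [0.5805, -0.2643, 0.0862]
tcp_rot: [-0.103, 0.896, -0.283, -0.328]
force: [0.3, 0.7, -2.1]
gripper_width: 0.0475
grip_force: 35.0
```

Request:
jog_arm --increments '[{"dx": 0.0006, "dy": 0, "dz": 0.0008, "rx": 0, "ry": 0, "rz": 0}, {"dx": 0.0012, "dy": 0, "dz": 0.0015, "rx": 0, "ry": 0, "rz": 0}, {"dx": 0.0012, "dy": 0, "dz": 0.0015, "rx": 0, "ry": 0, "rz": 0}]'

```text
time: 20.18
ee_pos: [0.5803, -0.2642, 0.0849]
tcp_rot: [-0.103, 0.895, -0.283, -0.328]
force: [-1.1, -0.4, 6.2]
gripper_width: 0.0477
grip_force: 35.0
```

Request:
jog_arm --increments '[{"dx": 0.0006, "dy": 0, "dz": 0.0008, "rx": 0, "ry": 0, "rz": 0}, {"dx": 0.0009, "dy": 0, "dz": 0.0011, "rx": 0, "ry": 0, "rz": 0}, {"dx": 0.0009, "dy": 0, "dz": 0.0011, "rx": 0, "ry": 0, "rz": 0}]'

```text
time: 20.55
ee_pos: [0.5802, -0.2642, 0.0848]
tcp_rot: [-0.103, 0.895, -0.283, -0.328]
force: [-1.9, 0.5, 12.2]
gripper_width: 0.0476
grip_force: 35.0
```

Request:
jog_arm --increments '[{"dx": 0, "dy": 0, "dz": 0, "rx": 0, "ry": 0, "rz": 0}, {"dx": 0, "dy": 0, "dz": 0, "rx": 0, "ry": 0, "rz": 0}, {"dx": 0, "dy": 0, "dz": 0, "rx": 0, "ry": 0, "rz": 0}, {"dx": -0.013, "dy": 0, "dz": -0.015, "rx": 0, "ry": 0, "rz": 0}, {"dx": -0.032, "dy": 0, "dz": -0.038, "rx": 0, "ry": 0, "rz": 0}, {"dx": -0.064, "dy": 0, "dz": -0.077, "rx": 0, "ry": 0, "rz": 0}, {"dx": -0.096, "dy": 0, "dz": -0.115, "rx": 0, "ry": 0, "rz": 0}, {"dx": -0.128, "dy": 0, "dz": -0.153, "rx": 0, "ry": 0, "rz": 0}, {"dx": -0.128, "dy": 0, "dz": -0.153, "rx": 0, "ry": 0, "rz": 0}]' --grip -0.36

```text
time: 21.68
ee_pos: [0.5813, -0.2647, 0.287]
tcp_rot: [-0.102, 0.897, -0.283, -0.324]
force: [0.1, 0.1, -0.4]
gripper_width: 0.06
grip_force: 0.0
```

```bash
python3 - <<'E'
from ik import *
st=monitor.get_state(); print(st["ee_pos"],st["gripper_width"],st["force"])
P,Q=grasp(0,60)
move(st,[.5,.05,.33],tool(-.15,95))
move(st,P-.11*ax(YM,60),Q)
s=snapshot("scene"); c=cam("scene")
for b in blobs(teal(s),60): print(cv2.boundingRect(b))
print(project(c,[PEG[1]+[0,0,.123],PEG[1]+[0,0,.018]]).round(0))
E
```

```text
[ 0.58133807 -0.26472386  0.28702372] 0.0599827178115272 [ 0.08084427  0.06670814 -0.44337412]
d mm [-217.8 -211.   124.8] rot deg [-10.2   34.06 -24.84]
d mm [-253.1 -456.8  374.7] rot deg [ -4.67  64.54 -55.24]
(484, 284, 28, 52)
(443, 275, 25, 10)
(404, 271, 19, 7)
(212, 206, 20, 46)
(207, 191, 18, 9)
(235, 85, 27, 38)
(225, 11, 42, 28)
[[221. 210.]
 [226. 248.]]
```

Two tumblers are standing. Now the left-hand one.

Request:
jog_arm --increments '[{"dx": -0.04, "dy": -0.035, "dz": 0.02, "rx": -1.5, "ry": 5, "rz": -4}, {"dx": -0.08, "dy": -0.07, "dz": 0.04, "rx": -3, "ry": 11, "rz": -8}, {"dx": -0.11, "dy": -0.105, "dz": 0.06, "rx": -5, "ry": 17, "rz": -12}, {"dx": -0.15, "dy": -0.14, "dz": 0.08, "rx": -7, "ry": 23, "rz": -17}, {"dx": -0.185, "dy": -0.175, "dz": 0.1, "rx": -8.5, "ry": 29, "rz": -21}, {"dx": -0.218, "dy": -0.211, "dz": 0.125, "rx": -10, "ry": 34, "rz": -25}, {"dx": -0.225, "dy": -0.255, "dz": 0.155, "rx": -9, "ry": 39, "rz": -30}, {"dx": -0.23, "dy": -0.3, "dz": 0.19, "rx": -8, "ry": 44, "rz": -35}, {"dx": -0.235, "dy": -0.34, "dz": 0.22, "rx": -7, "ry": 49, "rz": -40}, {"dx": -0.24, "dy": -0.38, "dz": 0.26, "rx": -6, "ry": 54, "rz": -45}, {"dx": -0.245, "dy": -0.42, "dz": 0.3, "rx": -5.3, "ry": 59, "rz": -50}, {"dx": -0.253, "dy": -0.457, "dz": 0.335, "rx": -4.7, "ry": 64.5, "rz": -55.2}, {"dx": -0.253, "dy": -0.457, "dz": 0.375, "rx": -4.7, "ry": 64.5, "rz": -55.2}, {"dx": -0.253, "dy": -0.457, "dz": 0.375, "rx": -4.7, "ry": 64.5, "rz": -55.2}, {"dx": -0.253, "dy": -0.457, "dz": 0.375, "rx": -4.7, "ry": 64.5, "rz": -55.2}, {"dx": -0.253, "dy": -0.457, "dz": 0.375, "rx": -4.7, "ry": 64.5, "rz": -55.2}]'

```text
time: 23.72
ee_pos: [0.4884, 0.3588, 0.1602]
tcp_rot: [-0.042, 0.956, 0.143, 0.253]
force: [0.8, 0.4, 0.1]
gripper_width: 0.0599
grip_force: 0.0
```

```bash
python3 chk.py 0
```

```text
[0.48841247 0.35876723 0.16019017] [ 0.47  0.4   1.64 -0.14  0.6   1.84]
d mm [-0.3  0.2 -0.1] rot deg [-0.33  0.29 -0.33]
d mm [  0.3   0.9 109.9] rot deg [-0.33  0.29 -0.33]
[[322. 274.]
 [322. 204.]
 [322. 148.]]
194 [(np.int64(289), np.int64(355), np.float64(322.0))]
214 [(np.int64(287), np.int64(356), np.float64(321.5))]
234 [(np.int64(287), np.int64(357), np.float64(322.0))]
```

Request:
jog_arm --increments '[{"dx": 0, "dy": 0, "dz": 0.03, "rx": 0, "ry": 0, "rz": 0}, {"dx": 0, "dy": 0.001, "dz": 0.06, "rx": -0.3, "ry": 0.3, "rz": -0.3}, {"dx": 0, "dy": 0.001, "dz": 0.085, "rx": -0.3, "ry": 0.3, "rz": -0.3}, {"dx": 0, "dy": 0.001, "dz": 0.1, "rx": -0.3, "ry": 0.3, "rz": -0.3}, {"dx": 0, "dy": 0.001, "dz": 0.109, "rx": -0.3, "ry": 0.3, "rz": -0.3}, {"dx": 0, "dy": 0.001, "dz": 0.109, "rx": -0.3, "ry": 0.3, "rz": -0.3}, {"dx": 0, "dy": 0.001, "dz": 0.109, "rx": -0.3, "ry": 0.3, "rz": -0.3}]'

```text
time: 24.65
ee_pos: [0.5388, 0.3751, 0.065]
tcp_rot: [-0.039, 0.955, 0.145, 0.255]
force: [-0.8, 0.4, 0.8]
gripper_width: 0.0598
grip_force: 0.0
```

Request:
jog_arm --increments '[{"dx": 0, "dy": 0, "dz": 0, "rx": 0, "ry": 0, "rz": 0}, {"dx": 0, "dy": 0, "dz": 0, "rx": 0, "ry": 0, "rz": 0}, {"dx": 0, "dy": 0, "dz": 0, "rx": 0, "ry": 0, "rz": 0}, {"dx": 0, "dy": 0, "dz": 0, "rx": 0, "ry": 0, "rz": 0}, {"dx": 0, "dy": 0, "dz": 0, "rx": 0, "ry": 0, "rz": 0}]' --grip 1

```text
time: 25.28
ee_pos: [0.539, 0.3752, 0.0647]
tcp_rot: [-0.039, 0.955, 0.145, 0.256]
force: [-1.0, 0.7, 6.6]
gripper_width: 0.0472
grip_force: 35.0
```

```bash
python3 - <<'E'
from h import *
st=monitor.get_state(); P,Q=grasp(0,60); move(st,P,Q)
move(st,P+[0,0,.17],Q); move(st,[.5,.05,.33],tool(-.15,95)); P2,Q2=place(0,.13,60); move(st,P2,Q2)
E
```

```text
d mm [1.4 0.9 0.6] rot deg [-0.07  0.04  0.04]
d mm [  86.3    0.8 -146.7] rot deg [-0.07  0.04  0.04]
d mm [  16.5  298.6 -297. ] rot deg [ -5.72 -34.35  25.68]
d mm [   2.3  571.8 -173.4] rot deg [  4.82 -64.77  55.29]
```

Request:
jog_arm --increments '[{"dx": 0.01, "dy": 0, "dz": -0.017, "rx": 0, "ry": 0, "rz": 0}, {"dx": 0.03, "dy": 0, "dz": -0.052, "rx": 0, "ry": 0, "rz": 0}, {"dx": 0.055, "dy": 0, "dz": -0.096, "rx": 0, "ry": 0, "rz": 0}, {"dx": 0.085, "dy": 0, "dz": -0.147, "rx": 0, "ry": 0, "rz": 0}, {"dx": 0.075, "dy": 0.05, "dz": -0.17, "rx": -1, "ry": -6, "rz": 4}, {"dx": 0.063, "dy": 0.1, "dz": -0.195, "rx": -2, "ry": -12, "rz": 9}, {"dx": 0.05, "dy": 0.15, "dz": -0.22, "rx": -3, "ry": -18, "rz": 13}, {"dx": 0.04, "dy": 0.2, "dz": -0.245, "rx": -4, "ry": -24, "rz": 17}, {"dx": 0.028, "dy": 0.25, "dz": -0.27, "rx": -5, "ry": -29, "rz": 21}, {"dx": 0.016, "dy": 0.2985, "dz": -0.297, "rx": -5.7, "ry": -34.3, "rz": 25.7}, {"dx": 0.015, "dy": 0.34, "dz": -0.29, "rx": -4, "ry": -39, "rz": 30}, {"dx": 0.012, "dy": 0.385, "dz": -0.28, "rx": -2, "ry": -44, "rz": 35}, {"dx": 0.01, "dy": 0.43, "dz": -0.26, "rx": 0, "ry": -49, "rz": 40}, {"dx": 0.007, "dy": 0.48, "dz": -0.235, "rx": 2, "ry": -54, "rz": 45}, {"dx": 0.004, "dy": 0.525, "dz": -0.205, "rx": 3.5, "ry": -59, "rz": 50}, {"dx": 0.002, "dy": 0.572, "dz": -0.1735, "rx": 4.8, "ry": -64.8, "rz": 55.3}, {"dx": 0.002, "dy": 0.572, "dz": -0.1735, "rx": 4.8, "ry": -64.8, "rz": 55.3}, {"dx": 0.002, "dy": 0.572, "dz": -0.1735, "rx": 4.8, "ry": -64.8, "rz": 55.3}, {"dx": 0.002, "dy": 0.572, "dz": -0.1735, "rx": 4.8, "ry": -64.8, "rz": 55.3}, {"dx": 0.002, "dy": 0.572, "dz": -0.1735, "rx": 4.8, "ry": -64.8, "rz": 55.3}]'

```text
time: 27.78
ee_pos: [0.6278, -0.1953, 0.2186]
tcp_rot: [-0.102, 0.897, -0.282, -0.325]
force: [0.3, -0.1, -2.5]
gripper_width: 0.0474
grip_force: 35.0
```

```bash
python3 chkp.py 0
```

```text
[ 0.62777399 -0.19531328  0.21862492] 0.0473627904682529 [ 0.34403161 -0.05176555 -2.46110064] [-0.51  0.95  0.41  0.1   2.46  1.73]
d mm [2.6 0.2 1.7] rot deg [ 0.08 -0.23  0.02]
d mm [82.6  0.1 97.7] rot deg [ 0.08 -0.23  0.02]
pred rim [[227.7 216.9]
 [230.5 238.4]]
(443, 275, 25, 10)
(404, 271, 19, 7)
(225, 168, 11, 18)
(225, 11, 42, 57)
```

View pics/p0.png

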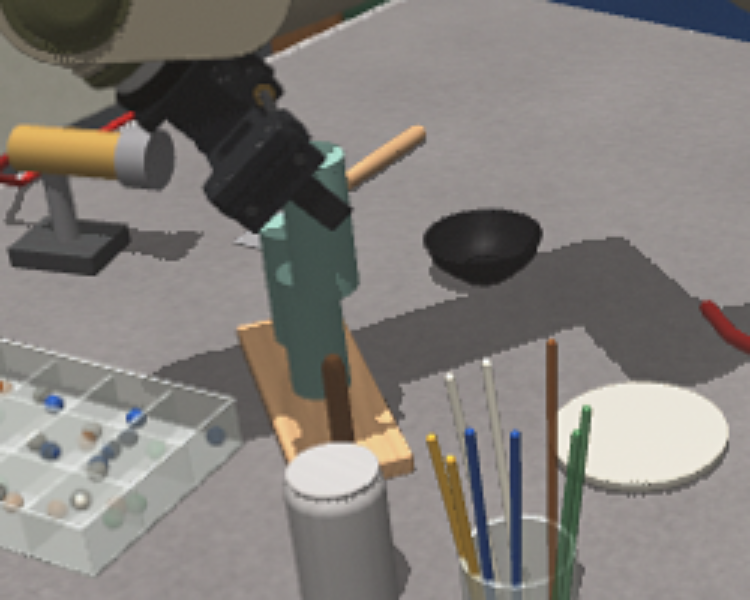

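Tumblers 1 and 2 stand on their pegs. The third hangs vertical, with its rim at crop px ~(320,290), above peg0 (tip at (331,360)). Lowering it.

Request:
jog_arm --increments '[{"dx": 0.02, "dy": 0, "dz": 0.024, "rx": 0, "ry": -0.2, "rz": 0}, {"dx": 0.04, "dy": 0, "dz": 0.048, "rx": 0, "ry": -0.2, "rz": 0}, {"dx": 0.055, "dy": 0, "dz": 0.066, "rx": 0, "ry": -0.2, "rz": 0}, {"dx": 0.066, "dy": 0, "dz": 0.08, "rx": 0, "ry": -0.2, "rz": 0}, {"dx": 0.074, "dy": 0, "dz": 0.09, "rx": 0, "ry": -0.2, "rz": 0}, {"dx": 0.08, "dy": 0, "dz": 0.096, "rx": 0, "ry": -0.2, "rz": 0}, {"dx": 0.083, "dy": 0, "dz": 0.0995, "rx": 0, "ry": -0.2, "rz": 0}, {"dx": 0.083, "dy": 0, "dz": 0.0995, "rx": 0, "ry": -0.2, "rz": 0}, {"dx": 0.083, "dy": 0, "dz": 0.0995, "rx": 0, "ry": -0.2, "rz": 0}]'

```text
time: 28.95
ee_pos: [0.6277, -0.1963, 0.0863]
tcp_rot: [-0.103, 0.896, -0.283, -0.328]
force: [-0.6, -0.5, -1.9]
gripper_width: 0.0475
grip_force: 35.0
```

Request:
jog_arm --increments '[{"dx": 0.0006, "dy": 0, "dz": 0.0008, "rx": 0, "ry": 0, "rz": 0}, {"dx": 0.001, "dy": 0, "dz": 0.0012, "rx": 0, "ry": 0, "rz": 0}, {"dx": 0.001, "dy": 0, "dz": 0.0012, "rx": 0, "ry": 0, "rz": 0}]'

```text
time: 29.32
ee_pos: [0.6275, -0.1963, 0.0851]
tcp_rot: [-0.103, 0.895, -0.283, -0.328]
force: [-2.1, 0.1, 4.7]
gripper_width: 0.0477
grip_force: 35.0
```

Request:
jog_arm --increments '[{"dx": 0.0005, "dy": 0, "dz": 0.0006, "rx": 0, "ry": 0, "rz": 0}, {"dx": 0.0005, "dy": 0, "dz": 0.0006, "rx": 0, "ry": 0, "rz": 0}]'

```text
time: 29.58
ee_pos: [0.6275, -0.1963, 0.0849]
tcp_rot: [-0.103, 0.895, -0.283, -0.328]
force: [-1.8, 0.1, 8.7]
gripper_width: 0.0476
grip_force: 35.0
```

Request:
jog_arm --increments '[{"dx": 0, "dy": 0, "dz": 0, "rx": 0, "ry": 0, "rz": 0}, {"dx": 0, "dy": 0, "dz": 0, "rx": 0, "ry": 0, "rz": 0}, {"dx": 0, "dy": 0, "dz": 0, "rx": 0, "ry": 0, "rz": 0}, {"dx": -0.013, "dy": 0, "dz": -0.015, "rx": 0, "ry": 0, "rz": 0}, {"dx": -0.032, "dy": 0, "dz": -0.038, "rx": 0, "ry": 0, "rz": 0}, {"dx": -0.064, "dy": 0, "dz": -0.077, "rx": 0, "ry": 0, "rz": 0}, {"dx": -0.096, "dy": 0, "dz": -0.115, "rx": 0, "ry": 0, "rz": 0}, {"dx": -0.128, "dy": 0, "dz": -0.153, "rx": 0, "ry": 0, "rz": 0}, {"dx": -0.128, "dy": 0, "dz": -0.153, "rx": 0, "ry": 0, "rz": 0}]' --grip -0.36

```text
time: 30.7
ee_pos: [0.6269, -0.1958, 0.2855]
tcp_rot: [-0.103, 0.896, -0.283, -0.327]
force: [-0.1, -0.3, -0.6]
gripper_width: 0.0599
grip_force: 0.0
```

```bash
python3 - <<'E'
from ik import *
st=monitor.get_state(); print(st["ee_pos"],st["gripper_width"],st["force"])
move(st,[.5,.05,.33],tool(-.15,95)); Q=tool(YM,90); move(st,[.45,.20,.30],Q); print(ik([.45,.20,.30],Q)[0].round(2))
E
```

```text
[ 0.62687145 -0.19582921  0.28548837] 0.05985033099421221 [-0.14790723 -0.29629522 -0.57873259]
d mm [-216.1 -128.6  123.7] rot deg [-10.22  34.51 -24.79]
d mm [-293.9 -222.8  228.4] rot deg [-18.21  37.29 -50.05]
[0.18 0.24 1.33 0.   1.57 3.02]
```

Request:
jog_arm --increments '[{"dx": -0.04, "dy": -0.02, "dz": 0.02, "rx": -1.5, "ry": 5, "rz": -4}, {"dx": -0.08, "dy": -0.043, "dz": 0.04, "rx": -3, "ry": 11, "rz": -8}, {"dx": -0.11, "dy": -0.065, "dz": 0.06, "rx": -5, "ry": 17, "rz": -12}, {"dx": -0.15, "dy": -0.087, "dz": 0.08, "rx": -7, "ry": 23, "rz": -17}, {"dx": -0.185, "dy": -0.11, "dz": 0.1, "rx": -8.5, "ry": 29, "rz": -21}, {"dx": -0.216, "dy": -0.1286, "dz": 0.124, "rx": -10.2, "ry": 34.5, "rz": -24.8}, {"dx": -0.245, "dy": -0.16, "dz": 0.16, "rx": -13, "ry": 35.4, "rz": -34}, {"dx": -0.27, "dy": -0.19, "dz": 0.195, "rx": -16, "ry": 36.4, "rz": -43}, {"dx": -0.294, "dy": -0.223, "dz": 0.2284, "rx": -18.2, "ry": 37.3, "rz": -50}, {"dx": -0.294, "dy": -0.223, "dz": 0.2284, "rx": -18.2, "ry": 37.3, "rz": -50}, {"dx": -0.294, "dy": -0.223, "dz": 0.2284, "rx": -18.2, "ry": 37.3, "rz": -50}, {"dx": -0.294, "dy": -0.223, "dz": 0.2284, "rx": -18.2, "ry": 37.3, "rz": -50}]' --grip -1

```text
time: 32.2
ee_pos: [0.4519, 0.1988, 0.298]
tcp_rot: [-0.0, 0.989, 0.148, -0.0]
force: [-0.1, 0.5, -0.1]
gripper_width: 0.0882
grip_force: 0.0
```

```bash
cat > disc.py <<'E'
from h import *
def look(zp=.038):
    st=monitor.get_state(); im=snapshot("wrist"); cv2.imwrite("pics/d.png",im[:,:,::-1]); c=cam("wrist",st)
    print(st["ee_pos"],st["time"])
    out=[]
    for b in blobs(teal(im),300):
        (u,v),s,a=cv2.fitEllipse(b); w=pix2plane(c,b[:,0].astype(float),zp); (x,y),r=cv2.minEnclosingCircle(w[:,:2].astype(np.float32)*1000)
        print((round(u),round(v)),np.round(s),"plane",pix2plane(c,[(u,v)],zp)[0].round(4),"circ",round(x,1),round(y,1),"dia",round(2*r,1)); 
    return st,c,im
E
python3 - <<'E'
from disc import *
st,c,im=look()
h=hsv(im); m=(h[:,:,2]>200)&(h[:,:,1]<60)
for b in blobs(m,3000):
    (u,v),s,a=cv2.fitEllipse(b); print("white",(u,v),s,pix2plane(c,[(u,v)],.014))
E
```

```text
[0.45185696 0.19880339 0.2980387 ] 32.2
(354, 162) [44. 45.] plane [0.4895 0.1744 0.038 ] circ 489.2 174.3 dia 47.5
(268, 162) [54. 55.] plane [0.4636 0.2594 0.038 ] circ 463.2 259.3 dia 57.6
white (519.6810302734375, 194.2980194091797) (109.28471374511719, 126.74718475341797) [[ 0.5091129 -0.0187465  0.014    ]]
white (275.4211730957031, 164.8191375732422) (83.14120483398438, 304.4991149902344) [[0.45916531 0.25279066 0.014     ]]
white (260.2474060058594, 60.96552276611328) (118.99513244628906, 339.4687194824219) [[0.55646297 0.29532068 0.014     ]]
```

View pics/d.png

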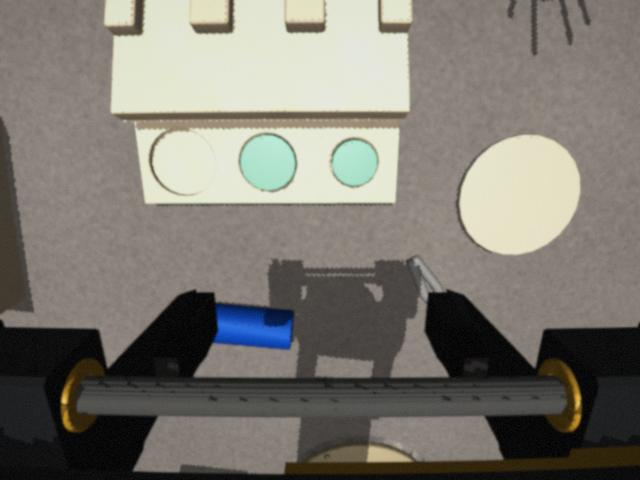

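The wrist view shows the medium disc at (268,162) and the small one at (354,162), both still seated. Their measured diameters, 57.6 and 47.5 mm, match. The plate is at (520,194). Medium disc first.

```bash
python3 - <<'E'
from h import *
st=monitor.get_state(); Q=tool(YM,90)
for z in (.10,.04,.027): move(st,[.4633,.2593,z],Q)
E
```

```text
d mm [ 28.9 -54.3 197.9] rot deg [-0.06  0.04 -0.19]
d mm [ 29.  -54.2 257.9] rot deg [-0.06  0.04 -0.19]
d mm [ 29.  -54.2 270.9] rot deg [-0.06  0.04 -0.19]
```

Request:
jog_arm --increments '[{"dx": 0.015, "dy": -0.03, "dz": 0.05, "rx": 0, "ry": 0, "rz": 0}, {"dx": 0.029, "dy": -0.0543, "dz": 0.1, "rx": 0, "ry": 0, "rz": -0.2}, {"dx": 0.029, "dy": -0.0543, "dz": 0.15, "rx": 0, "ry": 0, "rz": -0.2}, {"dx": 0.029, "dy": -0.0543, "dz": 0.198, "rx": 0, "ry": 0, "rz": -0.2}, {"dx": 0.029, "dy": -0.0543, "dz": 0.225, "rx": 0, "ry": 0, "rz": -0.2}, {"dx": 0.029, "dy": -0.0543, "dz": 0.245, "rx": 0, "ry": 0, "rz": -0.2}, {"dx": 0.029, "dy": -0.0543, "dz": 0.255, "rx": 0, "ry": 0, "rz": -0.2}, {"dx": 0.029, "dy": -0.0543, "dz": 0.255, "rx": 0, "ry": 0, "rz": -0.2}, {"dx": 0.029, "dy": -0.0543, "dz": 0.255, "rx": 0, "ry": 0, "rz": -0.2}]'

```text
time: 33.38
ee_pos: [0.4629, 0.2604, 0.0435]
tcp_rot: [-0.001, 0.989, 0.151, 0.0]
force: [-0.7, 0.2, -0.2]
gripper_width: 0.088
grip_force: 0.0
```

```bash
python3 - <<'E'
from h import *
st=monitor.get_state(); print(st["ee_pos"],st["force"]); move(st,[.4633,.2593,.027],tool(YM,90))
E
```

```text
[0.46290817 0.2603731  0.04351082] [-0.67218684  0.2103173  -0.24953537]
d mm [ 0.1  1.2 16.5] rot deg [-0.07 -0.01  0.11]
```

Request:
jog_arm --increments '[{"dx": 0, "dy": 0.001, "dz": 0.008, "rx": 0, "ry": 0, "rz": 0}, {"dx": 0, "dy": 0.001, "dz": 0.0165, "rx": 0, "ry": 0, "rz": 0}, {"dx": 0, "dy": 0.001, "dz": 0.0165, "rx": 0, "ry": 0, "rz": 0}, {"dx": 0, "dy": 0.001, "dz": 0.0165, "rx": 0, "ry": 0, "rz": 0}]'

```text
time: 33.88
ee_pos: [0.4627, 0.2595, 0.0262]
tcp_rot: [-0.0, 0.989, 0.151, -0.001]
force: [0.4, -0.3, 0.7]
gripper_width: 0.0881
grip_force: 0.0
```

Request:
jog_arm --increments '[{"dx": 0, "dy": 0, "dz": 0, "rx": 0, "ry": 0, "rz": 0}, {"dx": 0, "dy": 0, "dz": 0, "rx": 0, "ry": 0, "rz": 0}, {"dx": 0, "dy": 0, "dz": 0, "rx": 0, "ry": 0, "rz": 0}, {"dx": 0, "dy": 0, "dz": 0, "rx": 0, "ry": 0, "rz": 0}, {"dx": 0, "dy": 0, "dz": 0, "rx": 0, "ry": 0, "rz": 0}, {"dx": 0, "dy": 0, "dz": 0, "rx": 0, "ry": 0, "rz": 0}]' --grip 1 --grip_force 30

```text
time: 34.62
ee_pos: [0.4624, 0.2598, 0.0263]
tcp_rot: [-0.001, 0.989, 0.151, -0.001]
force: [-3.3, 5.1, 1.4]
gripper_width: 0.0572
grip_force: 30.0
```

```bash
python3 - <<'E'
from h import *
st=monitor.get_state(); print(st["ee_pos"]); Q=tool(YM,90)
print("up"); move(st,[st["ee_pos"][0],st["ee_pos"][1],.15],Q)
for z in (.15,.06,.03,.025): move(st,[.508,-.019,z],Q)
E
```

```text
[0.4624046  0.25976675 0.02628874]
up
d mm [  -0.2   -0.2 -123.7] rot deg [-0.1   0.08  0.14]
d mm [ -39.9  279.4 -124.1] rot deg [-0.1   0.08  0.14]
d mm [-39.8 279.6 -34.1] rot deg [-0.1   0.08  0.14]
d mm [-39.8 279.7  -4.1] rot deg [-0.1   0.08  0.14]
d mm [-39.7 279.7   0.9] rot deg [-0.1   0.08  0.14]
```

Request:
jog_arm --increments '[{"dx": 0, "dy": 0, "dz": -0.02, "rx": 0, "ry": 0, "rz": 0}, {"dx": 0, "dy": 0, "dz": -0.06, "rx": 0, "ry": 0, "rz": 0}, {"dx": -0.003, "dy": 0.02, "dz": -0.1, "rx": 0, "ry": 0, "rz": 0}, {"dx": -0.01, "dy": 0.07, "dz": -0.124, "rx": 0, "ry": 0, "rz": 0.1}, {"dx": -0.018, "dy": 0.12, "dz": -0.124, "rx": 0, "ry": 0, "rz": 0.1}, {"dx": -0.025, "dy": 0.175, "dz": -0.124, "rx": 0, "ry": 0, "rz": 0.1}, {"dx": -0.033, "dy": 0.23, "dz": -0.124, "rx": 0, "ry": 0, "rz": 0.1}, {"dx": -0.04, "dy": 0.2796, "dz": -0.11, "rx": 0, "ry": 0, "rz": 0.1}, {"dx": -0.04, "dy": 0.2796, "dz": -0.06, "rx": 0, "ry": 0, "rz": 0.1}, {"dx": -0.04, "dy": 0.2796, "dz": -0.03, "rx": 0, "ry": 0, "rz": 0.1}, {"dx": -0.04, "dy": 0.2796, "dz": -0.015, "rx": 0, "ry": 0, "rz": 0.1}, {"dx": -0.04, "dy": 0.2796, "dz": -0.008, "rx": 0, "ry": 0, "rz": 0.1}, {"dx": -0.04, "dy": 0.2796, "dz": -0.008, "rx": 0, "ry": 0, "rz": 0.1}, {"dx": -0.04, "dy": 0.2796, "dz": -0.008, "rx": 0, "ry": 0, "rz": 0.1}]'

```text
time: 36.38
ee_pos: [0.5083, -0.0195, 0.0346]
tcp_rot: [-0.0, 0.989, 0.15, -0.0]
force: [0.9, -0.5, -0.9]
gripper_width: 0.0571
grip_force: 30.0
```

```bash
python3 - <<'E'
from h import *
st=monitor.get_state(); print(st["ee_pos"],st["force"]); move(st,[.508,-.019,.025],tool(YM,90))
E
```

```text
[ 0.50827283 -0.01946255  0.03455765] [ 0.86971713 -0.49276837 -0.92999742]
d mm [-0.1 -0.5  9.6] rot deg [-0.02  0.02  0.04]
```

Request:
jog_arm --increments '[{"dx": 0, "dy": 0, "dz": 0.004, "rx": 0, "ry": 0, "rz": 0}, {"dx": 0, "dy": 0, "dz": 0.007, "rx": 0, "ry": 0, "rz": 0}, {"dx": 0, "dy": 0, "dz": 0.0085, "rx": 0, "ry": 0, "rz": 0}, {"dx": 0, "dy": 0, "dz": 0.0095, "rx": 0, "ry": 0, "rz": 0}, {"dx": 0, "dy": 0, "dz": 0.0095, "rx": 0, "ry": 0, "rz": 0}]'

```text
time: 37.0
ee_pos: [0.5079, -0.0193, 0.0244]
tcp_rot: [-0.0, 0.989, 0.15, -0.001]
force: [0.1, 0.0, -1.6]
gripper_width: 0.0568
grip_force: 30.0
```

Request:
jog_arm --increments '[{"dx": 0, "dy": 0, "dz": 0.0008, "rx": 0, "ry": 0, "rz": 0}, {"dx": 0, "dy": 0, "dz": 0.0014, "rx": 0, "ry": 0, "rz": 0}, {"dx": 0, "dy": 0, "dz": 0.0014, "rx": 0, "ry": 0, "rz": 0}]'

```text
time: 37.38
ee_pos: [0.508, -0.0194, 0.0242]
tcp_rot: [-0.0, 0.989, 0.15, -0.0]
force: [-4.7, 0.9, 12.9]
gripper_width: 0.0575
grip_force: 30.0
```

Request:
jog_arm --increments '[{"dx": 0, "dy": 0, "dz": 0, "rx": 0, "ry": 0, "rz": 0}, {"dx": 0, "dy": 0, "dz": 0, "rx": 0, "ry": 0, "rz": 0}, {"dx": 0, "dy": 0, "dz": 0, "rx": 0, "ry": 0, "rz": 0}, {"dx": 0, "dy": 0, "dz": 0, "rx": 0, "ry": 0, "rz": 0}, {"dx": 0, "dy": 0, "dz": -0.03, "rx": 0, "ry": 0, "rz": 0}, {"dx": 0, "dy": 0, "dz": -0.08, "rx": 0, "ry": 0, "rz": 0}, {"dx": -0.01, "dy": -0.04, "dz": -0.13, "rx": 0, "ry": 0, "rz": 0}, {"dx": -0.02, "dy": -0.08, "dz": -0.18, "rx": 0, "ry": 0, "rz": 0}, {"dx": -0.03, "dy": -0.11, "dz": -0.23, "rx": 0, "ry": 0, "rz": 0}, {"dx": -0.03, "dy": -0.11, "dz": -0.26, "rx": 0, "ry": 0, "rz": 0}, {"dx": -0.03, "dy": -0.11, "dz": -0.26, "rx": 0, "ry": 0, "rz": 0}, {"dx": -0.03, "dy": -0.11, "dz": -0.26, "rx": 0, "ry": 0, "rz": 0}]' --grip -1

```text
time: 38.88
ee_pos: [0.4467, 0.0765, 0.282]
tcp_rot: [-0.001, 0.989, 0.15, -0.002]
force: [-0.1, -0.6, -0.2]
gripper_width: 0.088
grip_force: 0.0
```

```bash
python3 - <<'E'
from disc import *
st,c,im=look(.037)
h=hsv(im); m=(h[:,:,2]>200)&(h[:,:,1]<60)|teal(im)
for b in blobs(m,3000):
    (u,v),s,a=cv2.fitEllipse(b); w=pix2plane(c,b[:,0].astype(float),.014); q=cv2.fitEllipse((w[:,:2]*1000).astype(np.float32)); print("white",(u,v),s,q)
Q=tool(YM,90)
for z in (.10,.027): move(st,[.4893,.1744,z],Q)
E
```

```text
[0.4466913  0.07646465 0.28197078] 38.875
(430, 161) [56. 58.] plane [ 0.5089 -0.017   0.037 ] circ 508.5 -17.1 dia 58.7
(238, 123) [44. 49.] plane [0.4872 0.1731 0.037 ] circ 489.1 172.6 dia 47.7
white (425.82940673828125, 158.35044860839844) (125.76585388183594, 135.2026824951172) ((506.34368896484375, -20.54140281677246), (136.8510284423828, 137.10760498046875), 162.65980529785156)
white (161.74856567382812, 125.61832427978516) (90.8507308959961, 316.3877258300781) ((457.7275695800781, 256.08612060546875), (91.19671630859375, 334.1488037109375), 17.20566749572754)
white (132.8045654296875, 30.497177124023438) (66.97120666503906, 391.9429016113281) ((538.77099609375, 303.2550964355469), (60.22187042236328, 392.9984436035156), 16.53632926940918)
d mm [ 70.3 -80.5 181.9] rot deg [-0.11  0.19  0.02]
d mm [ 70.6 -80.4 254.9] rot deg [-0.11  0.19  0.02]
```

View pics/d.png

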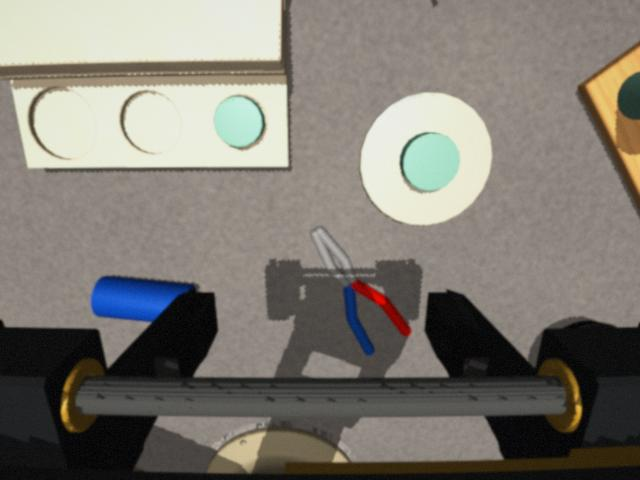

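The medium disc lies flat near the middle of the plate, within about 3–4 mm by this view: disc (430,161), plate (426,158). The small disc is still seated at (238,123). Fetching it.

Request:
jog_arm --increments '[{"dx": 0.035, "dy": -0.04, "dz": 0.03, "rx": 0, "ry": 0, "rz": 0}, {"dx": 0.07, "dy": -0.08, "dz": 0.08, "rx": 0, "ry": 0.2, "rz": 0}, {"dx": 0.07, "dy": -0.08, "dz": 0.13, "rx": 0, "ry": 0.2, "rz": 0}, {"dx": 0.07, "dy": -0.08, "dz": 0.18, "rx": 0, "ry": 0.2, "rz": 0}, {"dx": 0.07, "dy": -0.08, "dz": 0.21, "rx": 0, "ry": 0.2, "rz": 0}, {"dx": 0.07, "dy": -0.08, "dz": 0.23, "rx": 0, "ry": 0.2, "rz": 0}, {"dx": 0.07, "dy": -0.08, "dz": 0.239, "rx": 0, "ry": 0.2, "rz": 0}, {"dx": 0.07, "dy": -0.08, "dz": 0.239, "rx": 0, "ry": 0.2, "rz": 0}, {"dx": 0.07, "dy": -0.08, "dz": 0.239, "rx": 0, "ry": 0.2, "rz": 0}]'

```text
time: 40.05
ee_pos: [0.49, 0.1739, 0.0447]
tcp_rot: [-0.001, 0.989, 0.15, 0.001]
force: [-0.5, 0.7, 0.5]
gripper_width: 0.0881
grip_force: 0.0
```

```bash
python3 - <<'E'
from h import *
st=monitor.get_state(); print(st["ee_pos"],st["force"]); move(st,[.4892,.1738,.027],tool(YM,90))
E
```

```text
[0.49002711 0.17392783 0.04474344] [-0.47128594  0.67934668  0.47920826]
d mm [-0.9 -0.1 17.7] rot deg [-0.06 -0.18  0.02]
```

Request:
jog_arm --increments '[{"dx": -0.0005, "dy": 0, "dz": 0.008, "rx": 0, "ry": 0, "rz": 0}, {"dx": -0.0005, "dy": 0, "dz": 0.0165, "rx": 0, "ry": -0.2, "rz": 0}, {"dx": -0.0005, "dy": 0, "dz": 0.0175, "rx": 0, "ry": -0.2, "rz": 0}, {"dx": -0.0005, "dy": 0, "dz": 0.0175, "rx": 0, "ry": -0.2, "rz": 0}]'

```text
time: 40.55
ee_pos: [0.4893, 0.1739, 0.0266]
tcp_rot: [-0.0, 0.989, 0.15, -0.001]
force: [0.4, 0.1, 0.6]
gripper_width: 0.0882
grip_force: 0.0
```

Request:
jog_arm --increments '[{"dx": 0, "dy": 0, "dz": 0, "rx": 0, "ry": 0, "rz": 0}, {"dx": 0, "dy": 0, "dz": 0, "rx": 0, "ry": 0, "rz": 0}, {"dx": 0, "dy": 0, "dz": 0, "rx": 0, "ry": 0, "rz": 0}, {"dx": 0, "dy": 0, "dz": 0, "rx": 0, "ry": 0, "rz": 0}, {"dx": 0, "dy": 0, "dz": 0, "rx": 0, "ry": 0, "rz": 0}, {"dx": 0, "dy": 0, "dz": 0, "rx": 0, "ry": 0, "rz": 0}]' --grip 1

```text
time: 41.3
ee_pos: [0.4893, 0.1738, 0.0268]
tcp_rot: [-0.0, 0.989, 0.15, -0.001]
force: [-0.1, -0.9, 0.4]
gripper_width: 0.047
grip_force: 30.0
```

```bash
python3 - <<'E'
from h import *
st=monitor.get_state(); print(st["ee_pos"],st["gripper_width"]); Q=tool(YM,90)
for z in (.16,.055,.048): move(st,[.508,-.019,z],Q)
im=snapshot("top"); c=cam("top")
for b in blobs(teal(im),100):
    (u,v),s,a=cv2.minAreaRect(b); print((round(u),round(v)),s,pix2plane(c,[(u,v)],.036)[0].round(3))
E
```

```text
[0.48928558 0.17384544 0.02675402] 0.047016211119887553
d mm [ -39.6  189.5 -133.4] rot deg [-0.07  0.07  0.03]
d mm [-39.4 189.7 -28.4] rot deg [-0.07  0.07  0.03]
d mm [-39.4 189.7 -21.4] rot deg [-0.07  0.07  0.03]
(488, 223) (21.355958938598633, 23.574758529663086) [ 0.55  -0.365  0.036]
(453, 199) (19.798988342285156, 22.62741470336914) [ 0.606 -0.292  0.036]
(419, 177) (19.091880798339844, 22.62741470336914) [ 0.657 -0.218  0.036]
```

Request:
jog_arm --increments '[{"dx": 0, "dy": 0, "dz": -0.02, "rx": 0, "ry": 0, "rz": 0}, {"dx": 0, "dy": 0, "dz": -0.06, "rx": 0, "ry": 0, "rz": 0}, {"dx": -0.01, "dy": 0.015, "dz": -0.11, "rx": 0, "ry": 0, "rz": 0}, {"dx": -0.03, "dy": 0.04, "dz": -0.16, "rx": 0, "ry": 0, "rz": 0}, {"dx": -0.053, "dy": 0.072, "dz": -0.21, "rx": 0, "ry": 0, "rz": 0}, {"dx": -0.053, "dy": 0.072, "dz": -0.22, "rx": 0, "ry": 0, "rz": 0}, {"dx": -0.053, "dy": 0.072, "dz": -0.22, "rx": 0, "ry": 0, "rz": 0}, {"dx": -0.053, "dy": 0.072, "dz": -0.22, "rx": 0, "ry": 0, "rz": 0}]'

```text
time: 42.35
ee_pos: [0.46, 0.0899, 0.245]
tcp_rot: [-0.001, 0.989, 0.151, -0.002]
force: [-1.1, 0.1, -1.7]
gripper_width: 0.0471
grip_force: 30.0
```

```bash
python3 - <<'E'
from disc import *
st,c,im=look(.036); print(st["gripper_width"],st["grip_force"])
h=hsv(im); m=(h[:,:,2]>200)&(h[:,:,1]<60)|teal(im)
for b in blobs(m,3000):
    w=pix2plane(c,b[:,0].astype(float),.014); print("white",cv2.fitEllipse((w[:,:2]*1000).astype(np.float32)))
Q=tool(YM,90)
for z in (.16,.055,.048): move(st,[.508,-.019,z],Q)
E
```

```text
[0.45998923 0.08991846 0.24497171] 42.35
(321, 316) [118. 122.] plane [0.3442 0.0538 0.036 ] circ 341.4 51.3 dia 143.0
(448, 184) [61. 63.] plane [ 0.5092 -0.0167  0.036 ] circ 508.3 -16.7 dia 60.4
0.047079572006769266 29.999585151672363
white ((327.8021240234375, 48.758296966552734), (129.56739807128906, 150.44766235351562), 107.53229522705078)
white ((506.2922058105469, -20.552629470825195), (136.9532928466797, 137.13406372070312), 157.35679626464844)
white ((457.3742980957031, 255.748779296875), (91.2039794921875, 335.386474609375), 17.255138397216797)
white ((544.8239135742188, 291.1337890625), (71.39189147949219, 356.7384948730469), 16.68580436706543)
d mm [ 13.8 118.5  84.6] rot deg [-0.15  0.25  0.09]
d mm [ 14.2 118.8 189.6] rot deg [-0.15  0.25  0.09]
d mm [ 14.3 118.8 196.6] rot deg [-0.15  0.25  0.09]
```

Request:
jog_arm --increments '[{"dx": 0.005, "dy": 0.04, "dz": 0.02, "rx": 0, "ry": 0, "rz": 0}, {"dx": 0.01, "dy": 0.08, "dz": 0.05, "rx": -0.1, "ry": 0.2, "rz": 0}, {"dx": 0.014, "dy": 0.1188, "dz": 0.08, "rx": -0.1, "ry": 0.2, "rz": 0}, {"dx": 0.014, "dy": 0.1188, "dz": 0.12, "rx": -0.1, "ry": 0.2, "rz": 0}, {"dx": 0.014, "dy": 0.1188, "dz": 0.155, "rx": -0.1, "ry": 0.2, "rz": 0}, {"dx": 0.014, "dy": 0.1188, "dz": 0.175, "rx": -0.1, "ry": 0.2, "rz": 0}, {"dx": 0.014, "dy": 0.1188, "dz": 0.187, "rx": -0.1, "ry": 0.2, "rz": 0}, {"dx": 0.014, "dy": 0.1188, "dz": 0.187, "rx": -0.1, "ry": 0.2, "rz": 0}, {"dx": 0.014, "dy": 0.1188, "dz": 0.187, "rx": -0.1, "ry": 0.2, "rz": 0}, {"dx": 0.014, "dy": 0.1188, "dz": 0.187, "rx": -0.1, "ry": 0.2, "rz": 0}]'

```text
time: 43.65
ee_pos: [0.5091, -0.02, 0.0602]
tcp_rot: [0.0, 0.989, 0.15, 0.002]
force: [0.5, 0.2, -0.5]
gripper_width: 0.0473
grip_force: 30.0
```

```bash
python3 - <<'E'
from h import *
st=monitor.get_state(); print(st["ee_pos"],st["force"]); move(st,[.508,-.019,.0475],tool(YM,90))
E
```

```text
[ 0.5090773  -0.01998333  0.06019796] [ 0.52703165  0.18040635 -0.52805745]
d mm [-0.8 -1.3 12.7] rot deg [ 0.07 -0.19  0.04]
```

Request:
jog_arm --increments '[{"dx": -0.0008, "dy": -0.0013, "dz": 0.005, "rx": 0, "ry": -0.2, "rz": 0}, {"dx": -0.0008, "dy": -0.0013, "dz": 0.009, "rx": 0, "ry": -0.2, "rz": 0}, {"dx": -0.0008, "dy": -0.0013, "dz": 0.0115, "rx": 0, "ry": -0.2, "rz": 0}, {"dx": -0.0008, "dy": -0.0013, "dz": 0.0125, "rx": 0, "ry": -0.2, "rz": 0}, {"dx": -0.0008, "dy": -0.0013, "dz": 0.0125, "rx": 0, "ry": -0.2, "rz": 0}, {"dx": -0.0008, "dy": -0.0013, "dz": 0.0125, "rx": 0, "ry": -0.2, "rz": 0}]'

```text
time: 44.4
ee_pos: [0.5077, -0.019, 0.0471]
tcp_rot: [0.0, 0.989, 0.15, -0.001]
force: [0.7, 0.6, -1.9]
gripper_width: 0.0471
grip_force: 30.0
```

Request:
jog_arm --increments '[{"dx": 0, "dy": 0, "dz": 0.0006, "rx": 0, "ry": 0, "rz": 0}, {"dx": 0, "dy": 0, "dz": 0.0011, "rx": 0, "ry": 0, "rz": 0}, {"dx": 0, "dy": 0, "dz": 0.0011, "rx": 0, "ry": 0, "rz": 0}]'

```text
time: 44.78
ee_pos: [0.5078, -0.019, 0.0467]
tcp_rot: [0.001, 0.989, 0.15, -0.0]
force: [-2.4, -0.1, 7.7]
gripper_width: 0.0473
grip_force: 30.0
```

Contact is at the expected height. Releasing, then going up to look.

Request:
jog_arm --increments '[{"dx": 0, "dy": 0, "dz": 0, "rx": 0, "ry": 0, "rz": 0}, {"dx": 0, "dy": 0, "dz": 0, "rx": 0, "ry": 0, "rz": 0}, {"dx": 0, "dy": 0, "dz": 0, "rx": 0, "ry": 0, "rz": 0}, {"dx": 0, "dy": 0, "dz": 0, "rx": 0, "ry": 0, "rz": 0}, {"dx": 0, "dy": 0, "dz": -0.03, "rx": 0, "ry": 0, "rz": 0}, {"dx": 0, "dy": 0, "dz": -0.08, "rx": 0, "ry": 0, "rz": 0}, {"dx": -0.01, "dy": -0.04, "dz": -0.13, "rx": 0, "ry": 0, "rz": 0}, {"dx": -0.02, "dy": -0.08, "dz": -0.18, "rx": 0, "ry": 0, "rz": 0}, {"dx": -0.05, "dy": -0.12, "dz": -0.23, "rx": 0, "ry": 0, "rz": 0}, {"dx": -0.1, "dy": -0.12, "dz": -0.26, "rx": 0, "ry": 0, "rz": 0}, {"dx": -0.15, "dy": -0.12, "dz": -0.26, "rx": 0, "ry": 0, "rz": 0}, {"dx": -0.15, "dy": -0.12, "dz": -0.26, "rx": 0, "ry": 0, "rz": 0}, {"dx": -0.15, "dy": -0.12, "dz": -0.26, "rx": 0, "ry": 0, "rz": 0}, {"dx": -0.15, "dy": -0.12, "dz": -0.26, "rx": 0, "ry": 0, "rz": 0}, {"dx": -0.15, "dy": -0.12, "dz": -0.26, "rx": 0, "ry": 0, "rz": 0}, {"dx": -0.15, "dy": -0.12, "dz": -0.26, "rx": 0, "ry": 0, "rz": 0}]' --grip -1

```text
time: 46.78
ee_pos: [0.3293, 0.0514, 0.3058]
tcp_rot: [0.0, 0.989, 0.15, -0.001]
force: [-0.6, -0.3, 0.1]
gripper_width: 0.0879
grip_force: 0.0
```

```bash
python3 - <<'E'
from h import *
st=monitor.get_state(); print(st["time"],st["ee_pos"],st["gripper_width"])
t=snapshot("top");s=snapshot("scene"); cv2.imwrite("pics/fin.png",np.vstack([cv2.resize(t[140:280,270:510,::-1],(720,420))[:300],cv2.resize(s[170:290,190:390,::-1],(500,300),interpolation=cv2.INTER_CUBIC).copy()[:, :].repeat(1,0) if 0 else cv2.copyMakeBorder(cv2.resize(s[170:290,190:390,::-1],(500,300)),0,0,0,220,cv2.BORDER_CONSTANT)]))
c=cam("top")
for b in blobs(teal(t),80):
    (u,v),r,a=cv2.minAreaRect(b); print((round(u),round(v)),pix2plane(c,[(u,v)]*2,[.058,.123]).round(4))
print(np.array(PEG).round(3).tolist())
E
```

```text
46.775 [0.3293474  0.05138193 0.30580744] 0.08785348766939892
(488, 223) [[ 0.5461 -0.3581  0.058 ]
 [ 0.5357 -0.3355  0.123 ]]
(453, 199) [[ 0.601  -0.2855  0.058 ]
 [ 0.5869 -0.2677  0.123 ]]
(419, 177) [[ 0.6505 -0.2132  0.058 ]
 [ 0.633  -0.2002  0.123 ]]
[[0.638, -0.203, 0.0], [0.591, -0.271, 0.0], [0.541, -0.34, 0.0]]
```

View pics/fin.png

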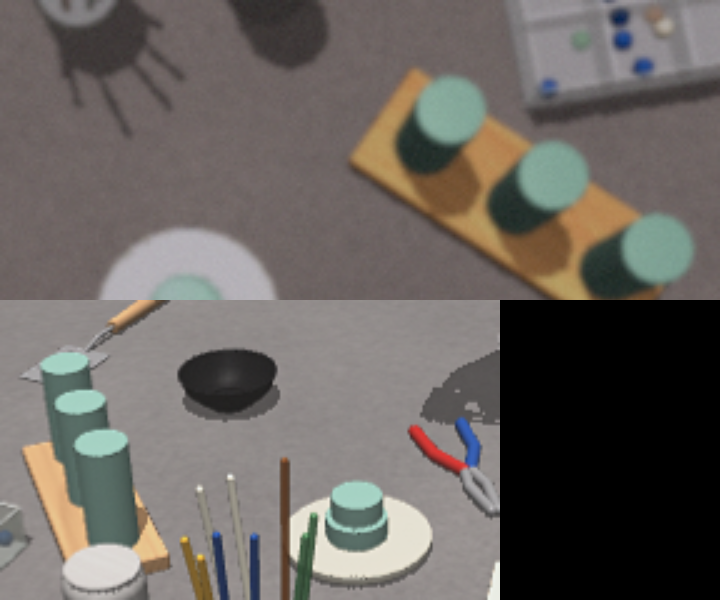

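The picture shows three tumblers standing upright on the three pegs and the small disc on the medium one, concentric in the middle of the plate at crop px (357,520). Handing in.

```bash
python3 -c "
from cell import env
print(env.sign_off())"
```

```text
the job is handed in; nothing more can be done
None
```

The job is handed in at about 47 s of the 210 s allowed: all three tumblers stand mouth down on their own pegs with rims on the board, and the small disc lies on the medium one near the middle of the plate (the large disc was missing from the mould); sign-off gave no verdict.

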